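Lemon into the pedal caddy

ROBOT

A 6-joint arm with a two-finger parallel gripper is mounted at the origin on a cart in front of the work surface, level with it; the furniture and walls round the work are solid. World frame = base frame: x ahead of the robot, y to its left, z up, the work surface at z = 0. Lengths are in m, angles in degrees, forces in N, time in s.
With the tool pointing down it reaches from about 0.4 to 0.825 m from the base axis. Payload 7 kg.
Tool frame: the origin (TCP) lies between the finger pads, 19 mm behind the fingertips; this is the grasp point; z points along the fingers, y is the line along which they close (so a half turn about z gives the same grasp; the last joint's range is limited). The gripper opens to 88 mm and grips with 3 to 60 N. Pads are 19 mm wide; open, the fingers measure 130 mm over their backs; the gripper's body (78 mm by 193 mm) begins 47 mm behind the grasp point.
Start: joints at [-57.748, 20.546, 0.682, 0, -70.136, -16.507], TCP at [0.183, -0.65, 0.245] pointing down, gripper open.
Joint ranges: [-176.03, 176.03], [-82.01, 121.73], [-58.28, 71.71], [-173.87, 95.51], [-174.79, -0.11], [-173.66, 173.66]. Speed limits (degrees/s): [136.94, 136.94, 172.46, 180, 180, 180].

INTERFACE

Orientations are given as [roll, pitch, yaw] about the fixed x, y, z axes, in that order (R = Rz(yaw) Ry(pitch) Rx(roll)).
In Python, from plant import get_state, optics, order gives the robot as it stands. The module is installed in compiled form; this text tells all that it offers.
- The arm moves only by the tool send_rows, never from a script. Its argument "moves" is a list of rows, each an object with "slide": the shift along the tool's x, y, z as a fraction of full scale, a list of three; "turn": the turn about the tool's z as a fraction of full scale; "gripper": the opening, from 0 (shut) to 1 (fully open). A call has exactly 5 rows; each row is the pose to reach, as a shift and turn from the pose commanded when the call began, along the tool's axes at that moment; what a row does not reach only later rows make up. Full scale, the value 1, is 150 mm for a shift and 90 degrees for a turn. A row lasts 1/12 s, in which the tool goes at most 41.7 mm and 7.16 degrees, less where a joint would pass 70% of its speed; a pose out of reach is approached as far as the arm can. A call with a number of a shift or a turn outside -1 to 1 is refused whole. A call with a gripper value outside its range is refused whole. The fingers move at their own pace and stop on an object; "newtons" is the grip in N (left out, the last holds). Time passes only in rows, so rows that repeat a pose let the fingers close, or fill a call up. It gives the time, the measured TCP pose, the force, the opening and the grip force at its end, in the units of the state.
- get_state(): the state, without advancing time (a new reading comes with each control period).
- optics.capture(name): name is "scene" or "top" or "wrist"; returns a dict with "img" (384x512x3 uint8, red, green, blue), "intrinsics" (3x3 intrinsics, pixels), "dist" ([k1, k2, p1, p2, k3] as OpenCV has them; the pictures are not rectified), "origin" and "attitude" of the camera in the world. Camera axes: x right, y down, z forward; pixel columns grow to the right and rows downward; lengths in m; the calibration is good to about 2 mm. A picture is of the moment at which its call begins. There is no depth.
- order.close_job(): hands the job in; it is judged then, once.
Trained networks look in the newest picture that a camera, given by its name, has taken for a name from the list of things; names that differ only in an ending like _2 or _b are one class to them, and where a whole thing is asked for, a point or a joint stands for the part that bears it (a point fixed in the world has none). Each returns a list of dicts, best first, with "p" (0 to 1); they miss things now and then, are a little off and sometimes report something else, mostly with a low value. They report only what shows in the picture. A call takes as long as a camera call. They do not tell look-alikes from the thing itself.
- optics.look_for(camera, name): "location" ([x, y, z] in m, in world coordinates, good to about 4 mm: the middle of the surface that is visible of it).
The state is a dict: "time_s": time; "joints": joint angles; "qd": joint speeds; "joint_torque": joint torques, N m; "tcp_pos": TCP position; "eef_rot": TCP orientation; "contact_force": force on the tool from outside, world axes, zero at the start; "moment": the same for the moment, N m; "gripper_width": finger opening in m; "gripper_force": force on a finger pad.
Only numpy, scipy, OpenCV 4.12 (cv2) and the standard library are available. Lean on these libraries where they do the work, as an engineer would, in place of code of your own. Each camera call takes 0.05 s, during which the arm holds its last target. There are 200 camera calls.

TASK

Throw away the lemon that lies out on the open worktop (not the one back by the dish rack) in the little food-waste caddy: open the caddy by pressing its pedal right down to the stop, so that the lid swings over and stays open by itself when the pedal is let up again, then put the lemon inside and shut the lid fully. Do not force the caddy, and leave the onion, the roll of tape and everything else where it is.

Things in the scene. Friction and masses are not known exactly. Their poses are not given: they have to be found in the camera images.
- caddy: Sage-green round food-waste caddy (pedal bin) with steel lid, 168 mm across, 188 mm high, standing firm. Origin: centre of its underside; -x = front (pedal side), +x = rear (lid hinge). Pail radius 62 mm at 50 mm height, flaring to 80 at the rim; inner floor 55, rim 156 mm up. The flare overhangs the pedal: a tool pointing straight down strikes it, so lean it back from the pail 25 to 45 degrees
- caddy_tread (a point): centre of the upper face of the pedal's black ribbed tread (62 mm wide, 36 mm front to back); moves with the pedal. At rest 82 mm in front of the caddy's axis and 46 mm above the worktop. The pedal turns on a level pin across the caddy, 70 mm behind this point, 34 mm above the worktop; at its stop the tread is about 22 mm lower
- caddy_pedal (a joint): pedal angle (rad): 0 = up (a spring returns it), 0.32 = down at its stop. Lifting the lid takes some 8 to 14 N on the tread at first, less near the end, then the stop is hard. Only in the last part of the travel does the lid pass its balance point
- caddy_lid (a joint): lid angle (rad): 0 = shut, 1.72 = leaning back on its stop, where it stays by itself; balances at about 1.47, falls shut slowly from below that. The pedal's linkage pushes it up and then leaves it free. Hinge pin level, across the caddy, 96 mm behind its axis, 164 mm above the underside
- caddy_lid_edge (a point): front edge of the lid (moves with it): the point farthest from the hinge, 179 mm away. The lid is a 168 mm pale grey steel disc, domed 24 mm on its outer side. Standing open, this edge is the caddy's highest point, about 340 mm above the worktop, and the domed outer side faces the rear
- caddy_mouth (a point): centre of the open mouth, level with the rim, 156 mm above the worktop; clear opening 152 mm across
- lemon: yellow lemon on the open worktop (another lemon, mug and onion far back by the dish rack are not meant), 78 mm long (its x axis), 55 mm wide and 56 mm high, about 0.1 kg, loose; origin: centre of its underside at the start
- onion: red onion on the open worktop, 84x81x82 mm, loose, to be left alone; origin: centre of its underside at the start
- masking_tape: roll of beige masking tape lying flat, 104 mm across, 25 mm high, loose, to be left alone; origin: centre of its underside
Things that resemble listed ones, but are neither listed nor needed, are in the scene too. Several things have the shape of the lemon; the one meant has the colours described above.

How it is judged:
By the outcome, as a careful person would: the job done as asked, in the order asked, and still so for the second after the job is handed in, with the robot touching nothing.
It also fails if it takes over 67 s, if anything falls off the work surface, if the arm or the gripper's body presses on something with over 40 N, if the wrist force passes 120 N, or if a joint passes its speed limit or range.

## Working session

There is one attempt and no reset: what is moved stays moved. The work goes in short steps, Python scripts to look and compute and a tool call to move; the robot and the scene stay as the last step left them, time stands still between calls to the robot, and variables do not carry over. Pictures are saved under pics/ and viewed, at most 10 in all, crops included, and the job is handed in when it is done.

Besides the shell and the picture viewer there is one more tool, called after ">>>" in YAML: its name, and indented under it one key for each argument. send_rows: Moves the arm, as the interface text tells. Shift numbers are shares of 150 mm and turn numbers shares of 90 degrees, none past 1 either way. Its arguments: {"type":"object","properties":{"moves":{"type":"array"},"newtons":{"type":"number"}},"required":["moves"]}

```bash
mkdir -p pics; ls; python3 - <<'E'
from plant import get_state, optics, order
import cv2,numpy as np
s=get_state();print({k:np.round(v,3).tolist() for k,v in s.items()})
ims=[]
for c in ["scene","top"]:
    d=optics.capture(c);cv2.imwrite(f"pics/{c}1.png",d["img"][:,:,::-1]);print(c,np.round(d["origin"],3),np.round(d["attitude"],3).tolist(),np.round(d["intrinsics"],1).tolist())
    for n in ["caddy","caddy_tread","caddy_lid_edge","caddy_mouth","lemon","onion","masking_tape"]:
        try: print(c,n,[(np.round(r["location"],3).tolist(),round(r["p"],2)) for r in optics.look_for(c,n)])
        except Exception as e: print(n,e)
E
```

```text
pics
{'time_s': 0.0, 'joints': [-57.747, 20.593, 0.634, -0.023, -70.136, -16.505], 'qd': [-0.052, 0.0, -0.059, -0.079, -0.054, 0.029], 'joint_torque': [0.0, -58.272, 29.306, 6.997, 0.007, -0.0], 'tcp_pos': [0.183, -0.649, 0.244], 'eef_rot': [179.903, -0.007, -164.26], 'contact_force': [0.598, 0.142, -0.129], 'moment': [0.028, -0.027, 0.006], 'gripper_force': 0.0, 'gripper_width': 0.088}
scene [-0.352 -0.27   0.677] [-121.777, 0.991, -79.235] [[360.8, 0.0, 258.6], [0.0, 360.8, 193.2], [0.0, 0.0, 1.0]]
scene caddy []
scene caddy_tread [([0.51, 0.096, 0.042], 0.7)]
scene caddy_lid_edge [([0.586, -0.504, 0.018], 0.74), ([0.509, 0.095, 0.044], 0.34)]
scene caddy_mouth []
scene lemon [([0.511, -0.035, 0.04], 0.65), ([0.364, -0.187, 0.046], 0.61)]
scene onion [([0.472, -0.376, 0.05], 0.86)]
scene masking_tape [([0.588, -0.499, 0.02], 0.78)]
top [ 0.301 -0.103  1.375] [-171.326, -0.594, -89.831] [[404.8, 0.0, 256.5], [0.0, 404.8, 185.9], [0.0, 0.0, 1.0]]
top caddy [([0.519, 0.172, 0.181], 0.7)]
top caddy_tread [([0.507, 0.102, 0.048], 0.62)]
top caddy_lid_edge [([0.524, 0.177, 0.184], 0.92)]
top caddy_mouth [([0.52, 0.172, 0.177], 0.66)]
top lemon [([0.516, -0.149, 0.044], 0.75), ([0.381, -0.182, 0.044], 0.56), ([0.525, -0.034, 0.051], 0.48), ([0.52, 0.178, 0.18], 0.46)]
top onion [([0.497, -0.377, 0.058], 0.85)]
top masking_tape [([0.602, -0.499, 0.025], 0.8), ([0.527, 0.176, 0.184], 0.44)]
```

View pics/scene1.png

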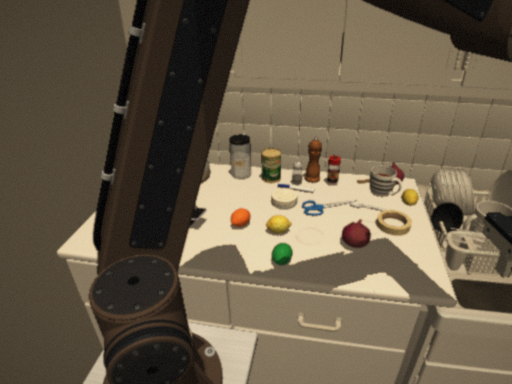

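View pics/top1.png

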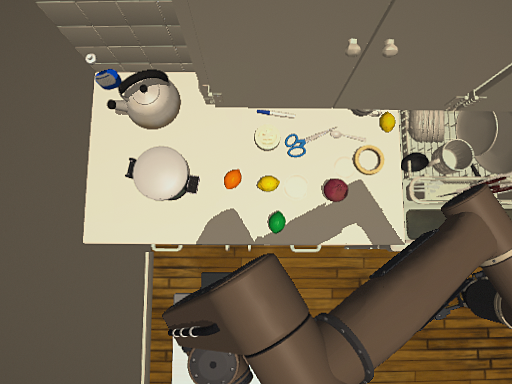

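The top view shows the target lemon at about (268,184) and the caddy lid at (161,172), with its pedal at (193,183) facing the robot's right. The orange (232,179) and green (277,222) fruits are look-alikes. I'll refine the geometry now. Moves offer no tilt axis, so I'll also test how the arm behaves at its inner reach limit, in free air.

```bash
cat > h.py <<'E'
import numpy as np,cv2
from scipy.spatial.transform import Rotation as R
from plant import get_state, optics, order
def Rm(e): return R.from_euler('xyz',e,degrees=True).as_matrix()
def back(d,uv,z):
    p=cv2.undistortPoints(np.array(uv,float).reshape(-1,1,2),np.array(d["intrinsics"]),np.array(d["dist"])).reshape(-1,2)
    A=np.array(d["attitude"],float); A=A if A.shape==(3,3) else Rm(A)
    r=np.c_[p,np.ones(len(p))]@A.T; o=np.array(d["origin"])
    return o+r*((z-o[2])/r[:,2])[:,None]
def st(v=True):
    s=get_state()
    if v:
        A=Rm(s["eef_rot"])
        print("t",round(s["time_s"],2),"tcp",np.round(s["tcp_pos"],4),"rot",np.round(s["eef_rot"],1),"j",np.round(s["joints"],1),"F",np.round(s["contact_force"],1),"w",round(s["gripper_width"],4),"gf",round(s["gripper_force"],1))
        print("tool x",np.round(A[:,0],3),"y",np.round(A[:,1],3),"z",np.round(A[:,2],3))
    return s
def to(target,s=None):
    "shares of 150 mm in tool axes from measured pose to world target"
    s=s or get_state(); return np.round(Rm(s["eef_rot"]).T@(np.array(target)-np.array(s["tcp_pos"]))/.15,3)
E
python3 - <<'E'
from h import *
st()
d=optics.capture("top");im=d["img"].astype(int)
hsv=cv2.cvtColor(d["img"],cv2.COLOR_RGB2HSV)
m=((hsv[...,0]>22)&(hsv[...,0]<34)&(hsv[...,1]>130)&(hsv[...,2]>120)).astype(np.uint8)
n,l,s,c=cv2.connectedComponentsWithStats(m)
for i in range(1,n):
    if s[i,4]>80:
        cnt=cv2.findContours((l==i).astype(np.uint8),0,1)[0][0]
        w=back(d,cnt.reshape(-1,2),.028)[:,:2].astype(np.float32)
        print("yellow",s[i],c[i],"world",np.round(c and 0 if False else back(d,[c[i]],.028),4),"rect",cv2.minAreaRect(w))
# dark blob tread
m=(im.max(2)<70).astype(np.uint8); m[:, :183]=0;m[:,205:]=0;m[:165]=0;m[205:]=0
n,l,s,c=cv2.connectedComponentsWithStats(m)
for i in range(1,n):
    if s[i,4]>20:
        cnt=cv2.findContours((l==i).astype(np.uint8),0,1)[0][0]
        print("dark",s[i],c[i],cv2.minAreaRect(back(d,cnt.reshape(-1,2),.046)[:,:2].astype(np.float32)))
cv2.imwrite("pics/caddy_crop.png",cv2.resize(d["img"][90:220,95:225,::-1],None,fx=4.5,fy=4.5,interpolation=cv2.INTER_CUBIC))
E
```

```text
t 0.8 tcp [ 0.1831 -0.6497  0.2454] rot [-180.     0.  -164.3] j [-57.8  20.5   0.7  -0.  -70.1 -16.5] F [-0.4 -0.3  0. ] w 0.088 gf 0.0
tool x [-0.962 -0.271 -0.   ] y [-0.271  0.962 -0.   ] z [ 0. -0. -1.]
yellow [381 112  15  20 205] [387.6195122  121.69756098] world [[ 0.7351 -0.5727  0.028 ]] rect ((0.7350017428398132, -0.5714114904403687), (0.053948551416397095, 0.060778096318244934), 44.701629638671875)
yellow [258 176  22  15 244] [268.05327869 183.20491803] world [[ 0.5159 -0.155   0.028 ]] rect ((0.5153706669807434, -0.15430675446987152), (0.05735255777835846, 0.05850744619965553), 53.34868240356445)
dark [183 175  16  20 186] [190.86021505 184.55376344] ((0.504448652267456, 0.10431152582168579), (0.04306655377149582, 0.0656110867857933), 78.83402252197266)
```

View pics/caddy_crop.png

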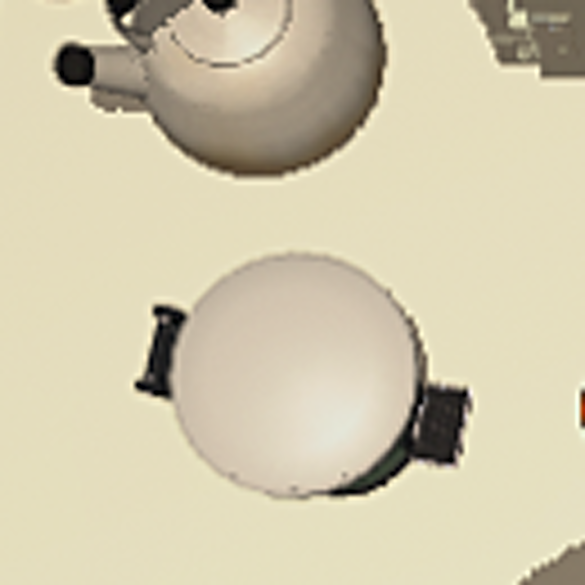

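>>> send_rows:
  moves:
    - {"slide": [0.14, 0.18, 0], "turn": 0, "gripper": 0}
    - {"slide": [0.29, 0.37, 0], "turn": 0, "gripper": 0}
    - {"slide": [0.43, 0.56, 0], "turn": 0, "gripper": 0}
    - {"slide": [0.58, 0.74, 0], "turn": 0, "gripper": 0}
    - {"slide": [0.72, 0.93, 0], "turn": 0, "gripper": 0}

```text
time_s: 1.27
tcp_pos: [0.0401, -0.5437, 0.2453]
eef_rot: [-180.0, -0.0, -164.2]
contact_force: [-0.3, -0.4, 1.3]
gripper_width: 0.0599
gripper_force: 0.0
```

The crop shows the lid centre at full-picture pixel (161,173), the hinge at (131,168) and the tread at (193,184). The caddy's front faces -y, turned slightly toward the robot. I'll carry on with the reach test.

>>> send_rows:
  moves:
    - {"slide": [0.14, 0.18, 0], "turn": 0, "gripper": 0}
    - {"slide": [0.29, 0.37, 0], "turn": 0, "gripper": 0}
    - {"slide": [0.43, 0.56, 0], "turn": 0, "gripper": 0}
    - {"slide": [0.58, 0.74, 0], "turn": 0, "gripper": 0}
    - {"slide": [0.72, 0.93, 0], "turn": 0, "gripper": 0}

```text
time_s: 1.68
tcp_pos: [-0.1016, -0.4387, 0.2457]
eef_rot: [-180.0, -0.0, -164.2]
contact_force: [-0.7, -1.0, 0.2]
gripper_width: 0.0264
gripper_force: 0.0
```

```bash
python3 - <<'E'
from h import *
s=st()
d=optics.capture("top")
a=back(d,[[161.2,173.3]],.162)[0];h=back(d,[[130.6,168.2]],.164)[0];t=back(d,[[193,184.4]],.046)[0]
print("lid",a,"hinge",h,"tread",t)
for p,q in((a,t),(h,t),(h,a)): v=(q-p)[:2];print(np.linalg.norm(v),np.degrees(np.arctan2(v[1],v[0])))
print(optics.look_for("top","caddy_lid_edge")[:2],optics.look_for("top","caddy_tread")[:2])
E
```

```text
t 1.68 tcp [-0.1016 -0.4387  0.2457] rot [-180.    -0.  -164.2] j [-77.8  -1.3 -26.2   0.  -65.    3.6] F [-0.7 -1.   0.2] w 0.0264 gf 0.0
tool x [-0.962 -0.272  0.   ] y [-0.272  0.962 -0.001] z [ 0.    -0.001 -1.   ]
lid [0.52364111 0.17584314 0.162     ] hinge [0.53873262 0.26987399 0.164     ] tread [0.50788382 0.09509271 0.046     ]
0.08227347798238828 -101.0416973823181
0.17748280420496151 -100.00958649516247
0.09523420595014695 -99.1179511162992
[{'location': [0.5233, 0.176, 0.1856], 'p': 0.58}] [{'location': [0.5125, 0.0967, 0.0449], 'p': 0.44}]
```

>>> send_rows:
  moves:
    - {"slide": [0, 0.2, 0], "turn": 0, "gripper": 0}
    - {"slide": [0, 0.4, 0], "turn": 0, "gripper": 0}
    - {"slide": [0, 0.6, 0], "turn": 0, "gripper": 0}
    - {"slide": [0, 0.8, 0], "turn": 0, "gripper": 0}
    - {"slide": [0, 1, 0], "turn": 0, "gripper": 0}

```text
time_s: 2.25
tcp_pos: [-0.1411, -0.2947, 0.2453]
eef_rot: [-180.0, -0.0, -164.2]
contact_force: [-0.4, -1.2, 1.7]
gripper_width: 0.0003
gripper_force: 0.0
```

```bash
python3 -c "
from h import *
st()"
```

```text
t 2.25 tcp [-0.1411 -0.2947  0.2453] rot [-180.    -0.  -164.2] j [-79.6 -16.  -37.8   0.  -68.1   5.4] F [-0.4 -1.2  1.7] w 0.0003 gf 0.0
tool x [-0.962 -0.272  0.   ] y [-0.272  0.962 -0.   ] z [-0. -0. -1.]
```

```bash
python3 - <<'E'
from h import *
from scipy.optimize import least_squares
D=[([-57.75,20.55,.68],[.1831,-.6497,.2454]),([-77.8,-1.3,-26.2],[-.1016,-.4387,.2457]),([-79.6,-16,-37.8],[-.1411,-.2947,.2453])]
def f(p):
    a,L1,L2,e,h,d=p;o=[]
    for j,x in D:
        q=np.radians(j);b=q[1]-q[2]
        r=a+L1*np.sin(q[1])+L2*np.cos(b)+e*np.sin(b);z=h+L1*np.cos(q[1])-L2*np.sin(b)+e*np.cos(b)
        c,s=np.cos(q[0]),np.sin(q[0]);o+=[r*c+d*s-x[0],r*s-d*c-x[1],z-x[2]]
    return o
for d0 in(.19,-.19):
    r=least_squares(f,[0,.5,.5,0,.0,d0]);print(np.round(r.x,3),r.cost**.5)
E
```

```text
[-0.002  0.602  0.462  0.009 -0.17   0.192] 0.00025387918614040787
[-0.002  0.602  0.462  0.009 -0.17   0.192] 0.0002538791861451868
```

>>> send_rows:
  moves:
    - {"slide": [0, 0, 0.25], "turn": 0, "gripper": 0}
    - {"slide": [0, 0, 0.5], "turn": 0, "gripper": 0}
    - {"slide": [0, 0, 0.75], "turn": 0, "gripper": 0}
    - {"slide": [0, 0, 1], "turn": 0, "gripper": 0}
    - {"slide": [0, 0, 1], "turn": 0, "gripper": 0}

```text
time_s: 2.67
tcp_pos: [-0.1411, -0.2919, 0.0908]
eef_rot: [179.5, 0.1, -164.3]
contact_force: [-0.6, 1.5, -1.2]
gripper_width: 0.0005
gripper_force: 0.0
```

>>> send_rows:
  moves:
    - {"slide": [0, 0.1, 0], "turn": 0, "gripper": 0}
    - {"slide": [0, 0.2, 0], "turn": 0, "gripper": 0}
    - {"slide": [0, 0.3, 0], "turn": 0, "gripper": 0}
    - {"slide": [0, 0.4, 0], "turn": 0, "gripper": 0}
    - {"slide": [0, 0.5, 0], "turn": 0, "gripper": 0}

```text
time_s: 3.08
tcp_pos: [-0.1615, -0.2239, 0.0971]
eef_rot: [-179.9, -0.0, -164.2]
contact_force: [-0.8, -0.9, 0.3]
gripper_width: 0.0006
gripper_force: 0.0
```

```bash
python3 -c "
from h import *
st()"
```

```text
t 3.08 tcp [-0.1615 -0.2239  0.0971] rot [-179.9   -0.  -164.2] j [-81.7 -12.2 -57.7   0.  -44.5   7.5] F [-0.8 -0.9  0.3] w 0.0006 gf 0.0
tool x [-0.962 -0.272  0.001] y [-0.272  0.962 -0.001] z [-0.    -0.001 -1.   ]
```

>>> send_rows:
  moves:
    - {"slide": [0, 0, 0.1], "turn": 0, "gripper": 0}
    - {"slide": [0, 0, 0.2], "turn": 0, "gripper": 0}
    - {"slide": [0, 0, 0.3], "turn": 0, "gripper": 0}
    - {"slide": [0, 0, 0.4], "turn": 0, "gripper": 0}
    - {"slide": [0, 0, 0.4], "turn": 0, "gripper": 0}

```text
time_s: 3.5
tcp_pos: [-0.1714, -0.2382, 0.046]
eef_rot: [179.6, 1.7, -164.2]
contact_force: [0.4, 0.2, -0.1]
gripper_width: 0.0003
gripper_force: 0.0
```

```bash
python3 -c "
from h import *
st()"
```

```text
t 3.5 tcp [-0.1714 -0.2382  0.046 ] rot [ 179.6    1.7 -164.2] j [-87.4  -0.7 -58.   -2.8 -33.5  15.5] F [ 0.4  0.2 -0.1] w 0.0003 gf 0.0
tool x [-0.962 -0.271 -0.029] y [-0.272  0.962  0.007] z [ 0.026  0.015 -1.   ]
```

>>> send_rows:
  moves:
    - {"slide": [0, 0, -0.1], "turn": 0, "gripper": 0}
    - {"slide": [0, 0, -0.2], "turn": 0, "gripper": 0}
    - {"slide": [0, 0, -0.3], "turn": 0, "gripper": 0}
    - {"slide": [0, 0, -0.4], "turn": 0, "gripper": 0}
    - {"slide": [0, 0, -0.4], "turn": 0, "gripper": 0}

```text
time_s: 3.92
tcp_pos: [-0.173, -0.2399, 0.1099]
eef_rot: [180.0, 1.5, -164.2]
contact_force: [-0.1, -1.6, 1.1]
gripper_width: 0.0007
gripper_force: 0.0
```

```bash
python3 -c "
from h import *
st()"
```

```text
t 3.92 tcp [-0.173  -0.2399  0.1099] rot [ 180.     1.5 -164.2] j [-87.7  -9.3 -52.7  -2.  -47.   14.9] F [-0.1 -1.6  1.1] w 0.0007 gf 0.0
tool x [-0.962 -0.272 -0.026] y [-0.273  0.962  0.001] z [ 0.025  0.008 -1.   ]
```

```bash
python3 - <<'E'
from h import *
a=optics.capture("top")["img"];b=optics.capture("scene")["img"]
cv2.imwrite("pics/now.png",cv2.resize(np.vstack([a[150:],b[100:]])[:,:,::-1],None,fx=1.1,fy=1.1))
E
```

```text
(no output)
```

View pics/now.png

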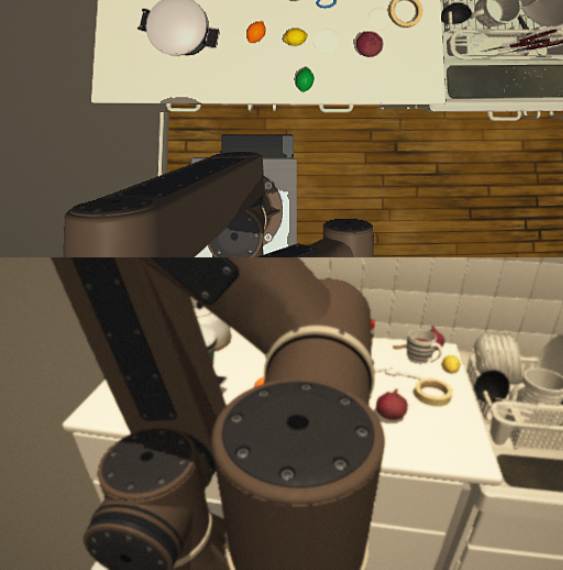

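The view shows the cart's right edge at about y = -0.14 m (column 268 of the raw picture), with the gripper beside it and a wall to the left. The overreach test left a tilt that stayed after backing off. I can therefore build up the lean by overreaching inward here.

>>> send_rows:
  moves:
    - {"slide": [0.04, -0.07, 0.08], "turn": -0.07, "gripper": 0}
    - {"slide": [0.09, -0.14, 0.16], "turn": -0.15, "gripper": 0}
    - {"slide": [0.13, -0.21, 0.24], "turn": -0.23, "gripper": 0}
    - {"slide": [0.18, -0.28, 0.32], "turn": -0.31, "gripper": 0}
    - {"slide": [0.22, -0.35, 0.4], "turn": -0.39, "gripper": 0}

```text
time_s: 4.43
tcp_pos: [-0.1889, -0.2967, 0.0442]
eef_rot: [-179.4, 1.6, -128.9]
contact_force: [-0.0, -0.3, 0.2]
gripper_width: 0.0006
gripper_force: 0.0
```

>>> send_rows:
  moves:
    - {"slide": [0, 0, 0], "turn": -0.07, "gripper": 0}
    - {"slide": [0, 0, 0], "turn": -0.15, "gripper": 0}
    - {"slide": [0, 0, 0], "turn": -0.23, "gripper": 0}
    - {"slide": [0, 0, 0], "turn": -0.32, "gripper": 0}
    - {"slide": [0, 0, 0], "turn": -0.32, "gripper": 0}

```text
time_s: 4.85
tcp_pos: [-0.1887, -0.296, 0.0446]
eef_rot: [-178.7, 1.1, -100.1]
contact_force: [0.1, 0.5, -0.2]
gripper_width: 0.0002
gripper_force: 0.0
```

```bash
python3 -c "
from h import *
st()"
```

```text
t 4.85 tcp [-0.1887 -0.296   0.0446] rot [-178.7    1.1 -100.1] j [-91.2   5.8 -51.2  -2.7 -33.9  83.3] F [ 0.1  0.5 -0.2] w 0.0002 gf 0.0
tool x [-0.176 -0.984 -0.019] y [-0.984  0.177 -0.023] z [ 0.026  0.015 -1.   ]
```

>>> send_rows:
  moves:
    - {"slide": [-0.2, 0, 0.1], "turn": 0, "gripper": 0}
    - {"slide": [-0.4, 0, 0.2], "turn": 0, "gripper": 0}
    - {"slide": [-0.6, 0, 0.3], "turn": 0, "gripper": 0}
    - {"slide": [-0.7, 0, 0.3], "turn": 0, "gripper": 0}
    - {"slide": [-0.8, 0, 0.3], "turn": 0, "gripper": 0}

```text
time_s: 5.27
tcp_pos: [-0.1868, -0.2002, 0.0138]
eef_rot: [-175.8, 2.6, -100.6]
contact_force: [-0.7, -0.2, 0.7]
gripper_width: 0.0005
gripper_force: 0.0
```

```bash
python3 -c "
from h import *
st()"
```

```text
t 5.27 tcp [-0.1868 -0.2002  0.0138] rot [-175.8    2.6 -100.6] j [-96.6   4.8 -58.2  -8.8 -29.5  93.7] F [-0.7 -0.2  0.7] w 0.0005 gf 0.0
tool x [-0.184 -0.982 -0.045] y [-0.98   0.187 -0.073] z [ 0.08   0.03  -0.996]
```

```bash
cat > arm.py <<'E'
from h import *
from scipy.optimize import least_squares
lo=np.array([-176.03,-82.01,-58.28,-173.87,-174.79,-173.66]);hi=np.array([176.03,121.73,71.71,95.51,-.11,173.66])
P=[.602,.462,.009,.192,0.0,.35,0.0]   # L1 L2 e d d2(after roll) T yaw0
HT=-.17
def fk(j,P=P):
    L1,L2,e,d,d2,T,y0=P
    r=lambda a,t:R.from_rotvec(np.radians(t)*np.array(a))
    R1=r([0,0,1],j[0]);A=R1*r([0,1,0],j[1])
    B=A*r([0,1,0],-j[2]);C=B*r([1,0,0],P4*j[3]);D=C*r([0,1,0],-j[4])
    E=D*r([1,0,0],S6*j[5]+y0)
    p=R1.apply([0,-d+0.0,HT+T])+A.apply([0,0,L1])+B.apply([L2,0,e])+C.apply([0,-d2,0])+D.apply([T,0,0])
    M=E.as_matrix()      # x=tool z ; 
    return p,np.c_[-M[:,2],M[:,1],M[:,0]]
P4=1;S6=1
DATA=[([-57.75,20.55,.68,0,-70.136,-16.51],[.1831,-.6497,.2454],[180,0,-164.26]),
([-79.6,-16,-37.8,0,-68.1,5.4],[-.1411,-.2947,.2453],[-180,0,-164.2]),
([-87.4,-.7,-58,-2.8,-33.5,15.5],[-.1714,-.2382,.046],[179.6,1.7,-164.2]),
([-91.2,5.8,-51.2,-2.7,-33.9,83.3],[-.1887,-.296,.0446],[-178.7,1.1,-100.1]),
([-96.6,4.8,-58.2,-8.8,-29.5,93.7],[-.1868,-.2002,.0138],[-175.8,2.6,-100.6])]
E
python3 - <<'E'
import arm;from arm import *
for p4 in(1,-1):
  for s6 in(1,-1):
    arm.P4=p4;arm.S6=s6
    def f(v):
        o=[]
        for j,p,e in DATA:
            q,M=fk(j,v);o+=list((q-p)*5)+list(R.from_matrix(M.T@Rm(e)).as_rotvec())
        return o
    best=min((least_squares(f,[.6,.46,0,d,.19-d,.3,y]) for y in(0,90,180,270) for d in(.19,0)),key=lambda r:r.cost)
    print(p4,s6,np.round(best.x,3),best.cost, np.round(best.fun.reshape(-1,6)[-1],3))
E
```

```text
1 1 [ 6.1800e-01  4.6200e-01 -6.0000e-03  5.3400e-01 -3.4300e-01 -3.9300e-01
  2.0238e+02] 5.327431944904356 [-0.018 -0.018 -0.037  0.096 -0.146 -1.818]
1 -1 [ 6.18000e-01  4.62000e-01 -6.00000e-03  5.34000e-01 -3.43000e-01
 -3.93000e-01  2.74885e+02] 0.04059604302460681 [-0.018 -0.018 -0.037  0.152  0.002  0.183]
-1 1 [ 6.08000e-01  4.61000e-01  3.00000e-03 -1.40000e-02  2.07000e-01
  3.64000e-01  1.97434e+02] 5.896624859666756 [ 2.000e-03 -0.000e+00 -3.000e-03 -1.000e-03 -2.000e-03 -2.004e+00]
-1 -1 [ 6.0800e-01  4.6100e-01  3.0000e-03 -1.4000e-02  2.0700e-01  3.6400e-01
  2.6999e+02] 0.0001036966744393341 [ 0.002 -0.    -0.003  0.001 -0.002  0.001]
```

```bash
cat >> arm.py <<'E'
P4=-1;S6=-1
P=[.605,.461,.004,0.,.192,.364,270.]
def solve(j,p,M,w):
    def f(v):
        q,N=fk(v,P);return np.r_[(q-p)*w,R.from_matrix(M@N.T).as_rotvec()]
    return least_squares(f,np.clip(j,lo+.05,hi-.05),bounds=(lo,hi),x_scale=50.).x
def call(j,sl,turn,w,n=5):
    p,M=fk(j,P);j0=j
    T=p+M@(np.array(sl)*.15);N=M@R.from_euler('z',90*turn,degrees=True).as_matrix()
    return solve(j,T,N,w)
E
python3 - <<'E'
import arm;from arm import *
def f(v):
    o=[]
    for j,p,e in DATA:
        q,M=fk(j,[v[0],v[1],v[2],0,v[3],v[4],270]);o+=list((q-p)*5)+list(R.from_matrix(M.T@Rm(e)).as_rotvec())
    return o
r=least_squares(f,[.6,.46,0,.19,.36]);print(np.round(r.x,4),r.cost)
ja=[-81.7,-12.2,-57.7,0,-44.5,7.5];jb=DATA[3][0]
for w in(.5,1,2,3,5,10,30):
    for j,s in((ja,[0,0,.4]),(jb,[-.8,0,.3])):
        k=call(np.array(j,float),s,0,w);p,M=fk(k,P);print(w,np.round(k,1),np.round(p,3),np.round(M[:,2],3))
E
```

```text
[0.6084 0.4614 0.0017 0.1924 0.3753] 0.0001331294131612788
0.5 [-86.7  -2.5 -58.3  -0.4 -34.3  12.8] [-0.177 -0.245  0.055] [ 0.004  0.002 -1.   ]
0.5 [-95.3   2.2 -58.3  -3.7 -30.7  88.3] [-0.201 -0.218  0.029] [ 0.034  0.017 -0.999]
1 [-86.9  -2.  -58.3  -1.3 -34.1  13.8] [-0.174 -0.242  0.051] [ 0.013  0.007 -1.   ]
1 [-95.8   3.3 -58.3  -5.8 -30.1  90.7] [-0.195 -0.212  0.022] [ 0.053  0.023 -0.998]
2 [-87.3  -1.2 -58.3  -3.3 -33.8  15.9] [-0.169 -0.235  0.044] [ 0.031  0.016 -0.999]
2 [-96.7   5.  -58.3  -9.8 -29.5  95.2] [-0.183 -0.199  0.01 ] [ 0.088  0.032 -0.996]
3 [-87.6  -0.7 -58.3  -4.5 -33.6  17.1] [-0.166 -0.231  0.04 ] [ 0.042  0.021 -0.999]
3 [-97.3   5.6 -58.3 -12.  -29.5  97.7] [-0.176 -0.191  0.005] [ 0.107  0.035 -0.994]
5 [-87.8  -0.4 -58.3  -5.5 -33.6  18.2] [-0.164 -0.227  0.038] [ 0.052  0.025 -0.998]
5 [-97.8   5.9 -58.3 -13.7 -29.6  99.7] [-0.171 -0.185  0.002] [ 0.123  0.038 -0.992]
10 [-88.   -0.2 -58.3  -6.  -33.5  18.8] [-0.162 -0.225  0.036] [ 0.057  0.028 -0.998]
10 [-98.    6.  -58.3 -14.6 -29.8 100.8] [-0.167 -0.181  0.   ] [ 0.132  0.039 -0.991]
30 [-88.   -0.1 -58.3  -6.2 -33.5  19. ] [-0.161 -0.224  0.035] [ 0.059  0.028 -0.998]
30 [-98.1   6.1 -58.3 -14.9 -29.8 101.1] [-0.166 -0.18   0.   ] [ 0.134  0.039 -0.99 ]
```

```bash
cat > plan.py <<'E'
from arm import *
u=np.array([.17,.985,0])
def ok(p): return -.45<p[0]<.5 and -.75<p[1]<.4 and np.hypot(*p[:2])>.2 and (p[2]>.3 if (p[0]>.15 or abs(p[1])<.2 ) else p[2]>.02) and p[2]<1.2
def search(M0,n,seed=0,j00=None,extra=lambda p:True):
    rng=np.random.default_rng(seed);best=[]
    for _ in range(n):
        p=np.array([rng.uniform(-.45,.5),rng.uniform(-.75,.4),rng.uniform(.03,1.1)])
        if not ok(p) or not extra(p): continue
        a=np.degrees(np.arctan2(p[1],p[0]))
        j=solve(np.array([a+10,10,-10,0,-80,0.]),p,M0,20.)
        q,N=fk(j,P)
        if np.linalg.norm(q-p)>.003 or np.linalg.norm(N-M0)>.03: continue
        s=rng.uniform(-1,1,3);s/=np.abs(s).max()
        k=call(j,s,0,2.0);q2,N2=fk(k,P)
        if not ok(q2) or np.abs(k-j).max()>40: continue
        g=N2[:,2]-M0[:,2]
        best.append((g@u-.3*abs(g@[.985,-.17,0]),np.round(p,2),np.round(s,2),np.round(q2,3),np.round(N2[:,2],3),np.round(k,0)))
    best.sort(key=lambda t:-t[0]);return best
E
time python3 - <<'E'
from plan import *
M0=fk(np.array(DATA[4][0]),P)[1]
for b in search(M0,2500)[:12]: print(round(b[0],3),*b[1:])
E
```

```text
0.097 [-0.11  0.3   0.83] [-0.48  0.92 -1.  ] [-0.215  0.352  0.845] [ 0.064  0.142 -0.988] [ 157.   14.   72.   17. -147. -153.]
0.053 [0.2  0.22 0.87] [-1.    0.76 -0.52] [0.105 0.358 0.863] [ 0.125  0.086 -0.988] [ 113.   10.   72.   17. -149. -109.]
0.049 [-0.36  0.37  0.74] [ 0.53  0.15 -1.  ] [-0.373  0.276  0.808] [ 0.045  0.099 -0.994] [ 173.   17.   72.   11. -146. -174.]
0.046 [-0.37  0.35  0.71] [-0.32  0.01 -1.  ] [-0.348  0.364  0.789] [ 0.051  0.093 -0.994] [ 161.   20.   72.   10. -143. -163.]
0.027 [0.37 0.34 0.73] [-0.38  0.25 -1.  ] [0.314 0.377 0.815] [ 0.127  0.062 -0.99 ] [  78.   16.   72.   10. -140.  -81.]
0.027 [-0.18  0.29  0.77] [ 0.57 -0.66 -1.  ] [-0.096  0.217  0.885] [ 0.088  0.057 -0.995] [ 176.    2.   72.   13. -164. -174.]
0.013 [0.18 0.2  0.86] [-1.    0.88 -0.07] [0.072 0.366 0.85 ] [ 0.088  0.043 -0.995] [ 116.   11.   72.   12. -150. -116.]
0.012 [-0.34 -0.07  0.82] [-1.   -0.68 -0.89] [-0.206  0.057  0.882] [ 0.029  0.067 -0.997] [-128.   -1.   72.    5. -167.  122.]
0.008 [-0.3  -0.02  0.74] [-0.99 -0.59 -1.  ] [-0.194  0.103  0.876] [ 0.068  0.043 -0.997] [-147.   -0.   72.   -0. -167.  136.]
0.003 [0.41 0.23 0.7 ] [-1.    0.97 -0.78] [0.282 0.395 0.804] [ 0.084  0.033 -0.996] [  81.   17.   72.    7. -142.  -86.]
0.002 [-0.26  0.37  0.75] [ 0.09  1.   -0.04] [-0.412  0.38   0.739] [ 0.077  0.033 -0.996] [ 160.   24.   72.    5. -141. -166.]
0.001 [0.39 0.13 0.76] [ 0.07  1.   -1.  ] [0.23  0.142 0.884] [ 0.09   0.032 -0.995] [  86.    2.   72.   13. -157.  -85.]
real	2m26.239s
user	2m26.070s
sys	0m0.148s
```

```bash
nproc; cat > plan2.py <<'E'
from arm import *
from multiprocessing import Pool
u=np.array([.17,.985,0]);v=np.array([.985,-.17,0])
def ok(p): return -.35<p[0]<.17 and -.5<p[1]<-.17 and .0<p[2]<.25 and np.hypot(*p[:2])>.24
def one(a):
    M0,seed=a;rng=np.random.default_rng(seed);out=[]
    for _ in range(25):
        p=np.array([rng.uniform(-.35,.17),rng.uniform(-.4,-.2),rng.uniform(0.0,.15)])
        if not ok(p): continue
        az=np.degrees(np.arctan2(p[1],p[0]))
        j=solve(np.array([az+20,0,-50,0,-40,az+150]),p,M0,20.)
        q,N=fk(j,P)
        if np.linalg.norm(q-p)>.003 or np.linalg.norm(N-M0)>.03: continue
        for s in rng.uniform(-1,1,(3,3)):
            s=s/np.abs(s).max()
            s=M0.T@s; s/=np.abs(s).max()
            k=call(j,s,0,2.0);q2,N2=fk(k,P)
            if not ok(q2) or np.abs(k-j).max()>38: continue
            g=N2[:,2]-M0[:,2]
            out.append((g@u-.5*abs(N2[:,2]@v)+.5*abs(M0[:,2]@v),np.round(p,3),np.round(s,2),np.round(q2,3),np.round(N2[:,2],3),np.round(k,1),k))
    return out
if __name__=="__main__":
    M0=fk(np.array(DATA[4][0]),P)[1]
    with Pool() as po:
        for step in range(4):
            o=sorted(sum(po.map(one,[(M0,100*step+i) for i in range(32)]),[]),key=lambda t:-t[0])
            for b in o[:3]: print(step,round(b[0],3),*b[1:6])
            M0=fk(o[0][6],P)[1]
E
time timeout 500 python3 plan2.py
```

```text
4
0 0.061 [ 0.129 -0.374  0.056] [-1.    0.54  0.3 ] [ 0.086 -0.238  0.02 ] [ 0.1    0.093 -0.991] [-37.5   0.5 -58.3 -15.3 -30.8  40.1]
0 0.058 [ 0.129 -0.38   0.128] [-1.    0.67  0.71] [ 0.07  -0.237  0.032] [ 0.1    0.09  -0.991] [-39.7  -2.4 -58.3 -13.9 -33.7  40.7]
0 0.047 [ 0.071 -0.369  0.107] [-1.    0.27  0.44] [ 0.066 -0.234  0.057] [ 0.093  0.078 -0.993] [-37.5  -8.1 -58.3 -10.9 -38.8  35.4]
1 0.027 [ 0.138 -0.335  0.04 ] [-1.    0.09  0.16] [ 0.158 -0.193  0.035] [ 0.1    0.118 -0.988] [-18.5  -3.7 -58.3 -15.3 -33.   20.7]
1 0.025 [ 0.079 -0.357  0.111] [-1.   -0.06  0.77] [ 0.13  -0.211  0.016] [ 0.105  0.117 -0.988] [-27.6   0.9 -58.3 -17.8 -29.8  32.5]
1 0.016 [ 0.105 -0.368  0.091] [-1.    0.08  0.65] [ 0.132 -0.217  0.011] [ 0.103  0.109 -0.989] [-27.7   2.1 -58.3 -17.6 -28.4  32.6]
2 0.0 [-0.131 -0.204  0.002] [ 0.14 -0.11 -1.  ] [-0.134 -0.246  0.148] [ 0.102  0.119 -0.988] [-86.   -8.2 -43.8  -7.2 -61.   79.4]
2 0.0 [-0.029 -0.379  0.097] [-1.   -0.65  0.17] [ 0.096 -0.248  0.098] [ 0.1    0.118 -0.988] [-39.1  -8.5 -50.4 -11.9 -48.6  36.6]
2 0.0 [-0.1   -0.384  0.138] [-0.91 -0.23  1.  ] [-0.028 -0.239  0.011] [ 0.1    0.118 -0.988] [-63.1   4.  -57.3 -15.2 -33.1  65.7]
3 0.02 [ 0.035 -0.28   0.15 ] [-0.7  -0.59  1.  ] [ 0.158 -0.183  0.025] [ 0.102  0.138 -0.985] [-18.6  -1.8 -58.3 -18.1 -31.7  23.4]
3 0.0 [ 0.137 -0.357  0.035] [-1.    0.09 -0.15] [ 0.148 -0.211  0.077] [ 0.102  0.119 -0.988] [-24.   -8.6 -54.2 -12.8 -42.6  22.8]
3 0.0 [-0.065 -0.384  0.077] [-1.   -0.87  0.08] [ 0.091 -0.261  0.095] [ 0.102  0.119 -0.988] [-42.5  -6.5 -49.3 -12.1 -48.1  40.2]
real	1m39.337s
user	5m49.626s
sys	0m0.326s
```

```bash
cat > sim3.py <<'E'
from arm import *
for p in([.45,-.25,.35],[.4,-.15,.25],[.5,-.2,.5],[.6,-.15,.3]):
  for sgn in(1,-1):
    a=np.degrees(np.arctan2(p[1],p[0]));yaw=a+15-90+sgn*171
    M=Rm([180,0,yaw]);j=solve(np.array([a+15,20,-20,0,-60,sgn*171.]),np.array(p),M,20.)
    print("start",p,np.round(j,0))
    for E in(.4,.4,.4):
        j=call(j,[0,0,0],-sgn*E,2.0);q,N=fk(j,P);print("   ",np.round(j,0),np.round(q,3),"z",np.round(N[:,2],3))
E
python3 sim3.py; date
```

```text
start [0.45, -0.25, 0.35] [ -7.   2.  -9.   0. -79. 164.]
    [ 10.  -5. -21.   9. -73. 174.] [ 0.438 -0.174  0.339] z [ 0.034 -0.146 -0.989]
    [ 34. -15. -39.  19. -71. 174.] [ 0.39  -0.091  0.313] z [ 0.135 -0.285 -0.949]
    [ 72. -34. -50.  19. -88. 174.] [ 0.301 -0.054  0.302] z [ 0.244 -0.324 -0.914]
start [0.45, -0.25, 0.35] [  -9.    3.   -7.   -2.  -80. -174.]
    [ -30.    6.   -4.  -14.  -79. -174.] [ 0.394 -0.342  0.32 ] z [ 0.13   0.194 -0.972]
    [ -49.    9.   -7.  -25.  -77. -174.] [ 0.314 -0.399  0.265] z [ 0.303  0.289 -0.908]
    [ -67.   13.  -13.  -36.  -74. -174.] [ 0.235 -0.414  0.187] z [ 0.49   0.307 -0.816]
start [0.4, -0.15, 0.25] [  6.  -4. -28.  -0. -66. 159.]
    [ 21. -10. -37.   7. -63. 174.] [ 0.383 -0.101  0.244] z [ 0.042 -0.1   -0.994]
    [ 49. -23. -51.  15. -66. 174.] [ 0.324 -0.042  0.23 ] z [ 0.15  -0.194 -0.97 ]
    [ 91. -47. -56.  12. -92. 174.] [ 0.267 -0.043  0.23 ] z [ 0.22  -0.19  -0.957]
start [0.4, -0.15, 0.25] [   2.   -3.  -25.   -5.  -68. -174.]
    [ -20.    2.  -21.  -16.  -68. -174.] [ 0.368 -0.232  0.221] z [ 0.09   0.246 -0
[... 795 characters left out ...]
0.349] z [ 0.381  0.298 -0.875]
start [0.6, -0.15, 0.3] [  4.  14.  -2.  -0. -75. 168.]
    [ 19.   7. -20.  13. -63. 174.] [ 0.572 -0.076  0.277] z [ 0.094 -0.18  -0.979]
    [ 32.   2. -42.  33. -48. 174.] [ 0.539 -0.027  0.223] z [ 0.25  -0.318 -0.915]
    [ 29.   5. -58.  65. -35. 174.] [ 0.545 -0.004  0.157] z [ 0.382 -0.375 -0.845]
start [0.6, -0.15, 0.3] [   4.   14.   -2.   -0.  -75. -174.]
    [ -14.   15.    0.  -14.  -73. -174.] [ 0.567 -0.248  0.268] z [ 0.098  0.206 -0.974]
    [ -31.   17.   -3.  -28.  -69. -174.] [ 0.507 -0.313  0.207] z [ 0.261  0.35  -0.9  ]
    [ -45.   20.  -11.  -43.  -64. -174.] [ 0.444 -0.334  0.126] z [ 0.452  0.408 -0.793]
Mon Nov 30 06:23:09 UTC 2026
```

```bash
ls -l --time-sort -r pics --full-time | head -2; cat >> h.py <<'E'
def plan(path,turns,s=None):
    s=s or get_state();p=np.array(s["tcp_pos"]);M=Rm(s["eef_rot"])
    for t,q in zip(turns,path):
        q=np.array(q);print(np.round(M.T@(q-p)/.15,2).tolist(),"turn",t,"dist",round(np.linalg.norm(q-p),3))
        p=q;M=M@R.from_euler('z',90*t,degrees=True).as_matrix()
E
python3 - <<'E'
from h import *
plan([[-.14,-.32,.14],[-.02,-.44,.2],[.13,-.46,.3],[.28,-.36,.38],[.4,-.22,.4],[.45,-.05,.4]],[.38,.38,.38,.38,.38,0])
E
```

```text
[0.69, -0.52, -0.84] turn 0.38 dist 0.18
[-0.03, -1.14, -0.36] turn 0.38 dist 0.18
[-1.01, -0.31, -0.59] turn 0.38 dist 0.181
[-0.68, 1.04, -0.43] turn 0.38 dist 0.197
[0.36, 1.18, -0.04] turn 0.38 dist 0.185
[1.14, 0.3, 0.06] turn 0 dist 0.177ls: unrecognized option '--time-sort'
Try 'ls --help' for more information.
```

>>> send_rows:
  moves:
    - {"slide": [0.14, -0.1, -0.17], "turn": 0.07, "gripper": 0}
    - {"slide": [0.28, -0.2, -0.34], "turn": 0.15, "gripper": 0}
    - {"slide": [0.41, -0.31, -0.5], "turn": 0.23, "gripper": 0}
    - {"slide": [0.55, -0.42, -0.67], "turn": 0.3, "gripper": 0}
    - {"slide": [0.69, -0.52, -0.84], "turn": 0.38, "gripper": 0}

```text
time_s: 5.68
tcp_pos: [-0.1384, -0.3211, 0.1427]
eef_rot: [-178.0, 4.3, -135.1]
contact_force: [-0.7, -1.8, 0.2]
gripper_width: 0.0002
gripper_force: 0.0
```

>>> send_rows:
  moves:
    - {"slide": [0, -0.2, -0.07], "turn": 0.07, "gripper": 0}
    - {"slide": [0, -0.4, -0.14], "turn": 0.15, "gripper": 0}
    - {"slide": [0, -0.6, -0.21], "turn": 0.23, "gripper": 0}
    - {"slide": [0, -0.8, -0.28], "turn": 0.3, "gripper": 0}
    - {"slide": [0, -1, -0.36], "turn": 0.38, "gripper": 0}

```text
time_s: 6.1
tcp_pos: [-0.0357, -0.428, 0.2007]
eef_rot: [179.2, 4.7, -169.4]
contact_force: [-0.5, -1.6, -0.5]
gripper_width: 0.0002
gripper_force: 0.0
```

>>> send_rows:
  moves:
    - {"slide": [-0.2, -0.06, -0.12], "turn": 0.07, "gripper": 0}
    - {"slide": [-0.4, -0.12, -0.24], "turn": 0.15, "gripper": 0}
    - {"slide": [-0.6, -0.18, -0.36], "turn": 0.23, "gripper": 0}
    - {"slide": [-0.8, -0.24, -0.48], "turn": 0.3, "gripper": 0}
    - {"slide": [-1, -0.3, -0.6], "turn": 0.38, "gripper": 0}

```text
time_s: 6.52
tcp_pos: [0.112, -0.4448, 0.3023]
eef_rot: [176.7, 3.5, 156.9]
contact_force: [-1.4, -1.0, -0.8]
gripper_width: 0.0004
gripper_force: 0.0
```

```bash
stat -c '%y' pics/scene1.png; date; python3 - <<'E'
from h import *
st()
plan([[.28,-.36,.38],[.4,-.22,.4],[.47,-.06,.42]],[.38,.38,.38,0])
E
```

```text
2026-11-30 06:09:15.174091755 +0000
Mon Nov 30 06:23:51 UTC 2026
t 6.52 tcp [ 0.112  -0.4448  0.3023] rot [176.7   3.5 156.9] j [-55.2  -2.  -17.5  -4.8 -73.3 -56.5] F [-1.4 -1.  -0.8] w 0.0004 gf 0.0
tool x [-0.918  0.391 -0.061] y [0.388 0.92  0.057] z [ 0.078  0.029 -0.997]
[-0.84, 0.98, -0.41] turn 0.38 dist 0.204
[0.35, 1.19, -0.04] turn 0.38 dist 0.185
[1.08, 0.45, -0.07] turn 0.38 dist 0.176
```

>>> send_rows:
  moves:
    - {"slide": [-0.17, 0.2, -0.08], "turn": 0.06, "gripper": 0}
    - {"slide": [-0.34, 0.39, -0.16], "turn": 0.12, "gripper": 0}
    - {"slide": [-0.5, 0.59, -0.25], "turn": 0.19, "gripper": 0}
    - {"slide": [-0.67, 0.78, -0.33], "turn": 0.25, "gripper": 0}
    - {"slide": [-0.84, 0.98, -0.41], "turn": 0.32, "gripper": 0}

```text
time_s: 6.93
tcp_pos: [0.2702, -0.3628, 0.3757]
eef_rot: [175.5, 1.6, 128.9]
contact_force: [0.3, -1.1, 0.3]
gripper_width: 0.0006
gripper_force: 0.0
```

```bash
python3 - <<'E'
from h import *
st()
plan([[.36,-.23,.4],[.44,-.1,.42]],[.2,0])
E
```

```text
t 6.93 tcp [ 0.2702 -0.3628  0.3757] rot [175.5   1.6 128.9] j [ -31.5   -5.5  -11.9   -3.8  -80.7 -109. ] F [ 0.3 -1.1  0.3] w 0.0006 gf 0.0
tool x [-0.628  0.778 -0.028] y [0.774 0.628 0.079] z [ 0.079  0.028 -0.997]
[0.31, 1.03, -0.09] turn 0.2 dist 0.162
[0.62, 0.82, -0.07] turn 0 dist 0.154
```

>>> send_rows:
  moves:
    - {"slide": [0.06, 0.2, -0.02], "turn": 0.04, "gripper": 0}
    - {"slide": [0.12, 0.4, -0.04], "turn": 0.08, "gripper": 0}
    - {"slide": [0.18, 0.6, -0.06], "turn": 0.12, "gripper": 0}
    - {"slide": [0.25, 0.8, -0.08], "turn": 0.16, "gripper": 0}
    - {"slide": [0.31, 1, -0.1], "turn": 0.2, "gripper": 0}

```text
time_s: 7.35
tcp_pos: [0.3537, -0.2319, 0.4004]
eef_rot: [175.2, 0.1, 111.1]
contact_force: [0.7, -0.9, 0.2]
gripper_width: 0.0002
gripper_force: 0.0
```

>>> send_rows:
  moves:
    - {"slide": [0.12, 0.16, -0.02], "turn": 0, "gripper": 0}
    - {"slide": [0.25, 0.33, -0.03], "turn": 0, "gripper": 0}
    - {"slide": [0.37, 0.49, -0.04], "turn": 0, "gripper": 0}
    - {"slide": [0.5, 0.66, -0.05], "turn": 0, "gripper": 0}
    - {"slide": [0.62, 0.82, -0.07], "turn": 0, "gripper": 0}

```text
time_s: 7.77
tcp_pos: [0.4328, -0.1006, 0.4206]
eef_rot: [175.2, 0.1, 111.3]
contact_force: [1.2, -0.5, 0.2]
gripper_width: 0.0004
gripper_force: 0.0
```

```bash
python3 - <<'E'
from arm import *
s=st()
j0=np.array(s["joints"])
for sl in([0,0,0],[0,.5,0],[.7,.7,0],[.7,.7,-.5],[1,1,0]):
    j=j0
    for E in(.4,.4,.4):
        j=call(j,sl,E,2.0);q,N=fk(j,P);print(sl,np.round(j,0),np.round(q,3),"z",np.round(N[:,2],3))
E
```

```text
t 7.77 tcp [ 0.4328 -0.1006  0.4206] rot [1.752e+02 1.000e-01 1.113e+02] j [  11.9   -8.6  -10.2   -0.7  -83.7 -170.5] F [ 1.2 -0.5  0.2] w 0.0004 gf 0.0
tool x [-0.363  0.932 -0.002] y [0.928 0.362 0.083] z [ 0.078  0.028 -0.997]
[0, 0, 0] [ -11.   -5.   -5.  -12.  -84. -174.] [ 0.414 -0.196  0.401] z [ 0.119  0.181 -0.976]
[0, 0, 0] [ -34.   -1.   -5.  -23.  -85. -174.] [ 0.356 -0.283  0.357] z [ 0.231  0.314 -0.921]
[0, 0, 0] [ -55.    4.   -9.  -33.  -84. -174.] [ 0.275 -0.334  0.29 ] z [ 0.382  0.387 -0.839]
[0, 0.5, 0] [  -8.    1.    0.  -13.  -84. -174.] [ 0.484 -0.179  0.401] z [ 0.124  0.201 -0.972]
[0, 0.5, 0] [ -27.    9.    4.  -26.  -82. -174.] [ 0.501 -0.275  0.348] z [ 0.25   0.351 -0.902]
[0, 0.5, 0] [ -42.   16.    3.  -39.  -78. -174.] [ 0.493 -0.351  0.265] z [ 0.427  0.434 -0.793]
[0.7, 0.7, 0] [  -4.   -1.   -3.  -17.  -82. -174.] [ 0.481 -0.11   0.384] z [ 0.131  0.278 -0.952]
[0.7, 0.7, 0] [ -18.    6.   -1.  -34.  -78. -174.] [ 0.534 -0.124  0.331] z [ 0.271  0.494 -0.826]
[0.7, 0.7, 0] [ -28.   14.   -4.  -53.  -72. -174.] [ 0.592 -0.126  0.27 ] z [ 0.464  0.618 -0.635]
[0.7, 0.7, -0.5] [  -5.   -2.    5.  -16.  -90. -174.] [ 0.472 -0.127  0.46 ] z [ 0.132  0.257 -0.957]
[0.7, 0.7, -0.5] [ -22.    3.   13.  -30.  -94. -174.] [ 0.495 -0.186  0.473] z [ 0.265  0.433 -0.862]
[0.7, 0.7, -0.5] [ -38.    6.   13.  -44.  -94. -174.] [ 0.5   -0.246  0.462] z [ 0.435  0.533 -0.726]
[1, 1, 0] [  -0.    1.   -2.  -19.  -80. -174.] [ 0.514 -0.067  0.375] z [ 0.134  0.319 -0.938]
[1, 1, 0] [ -10.    9.    1.  -40.  -73. -174.] [ 0.608 -0.034  0.325] z [ 0.285  0.567 -0.773]
[1, 1, 0] [ -17.   17.    1.  -63.  -66. -174.] [0.708 0.001 0.292] z [ 0.498  0.695 -0.52 ]
```

>>> send_rows:
  moves:
    - {"slide": [0.2, 0.1, 0], "turn": 0.08, "gripper": 0}
    - {"slide": [0.4, 0.2, 0], "turn": 0.16, "gripper": 0}
    - {"slide": [0.6, 0.3, 0], "turn": 0.24, "gripper": 0}
    - {"slide": [0.8, 0.4, 0], "turn": 0.32, "gripper": 0}
    - {"slide": [1, 0.5, 0], "turn": 0.4, "gripper": 0}

```text
time_s: 8.18
tcp_pos: [0.4462, -0.1486, 0.4048]
eef_rot: [174.3, -9.3, 93.5]
contact_force: [0.3, -0.2, -1.0]
gripper_width: 0.0006
gripper_force: 0.0
```

```bash
python3 - <<'E'
from arm import *
s=st()
j0=np.array(s["joints"])
for sl in([0,0,0],[.7,.7,0],[1,.3,0],[1,0,-.3],[1,-.3,0],[1,.6,0]):
    j=j0
    for E in(.4,):
        j=call(j,sl,E,2.0);q,N=fk(j,P);print(sl,np.round(j,0),np.round(q,3),"z",np.round(N[:,2],3))
E
```

```text
t 8.18 tcp [ 0.4462 -0.1486  0.4048] rot [174.3  -9.3  93.5] j [  -2.7   -3.7   -4.8   -9.9  -84.3 -173.7] F [ 0.3 -0.2 -1. ] w 0.0006 gf 0.0
tool x [-0.061  0.985  0.162] y [0.994 0.045 0.097] z [ 0.088  0.167 -0.982]
[0, 0, 0] [ -26.   -0.   -4.  -21.  -85. -174.] [ 0.398 -0.243  0.361] z [ 0.182  0.317 -0.931]
[0.7, 0.7, 0] [ -18.    4.   -1.  -27.  -81. -174.] [ 0.493 -0.172  0.353] z [ 0.221  0.394 -0.892]
[1, 0.3, 0] [ -19.   -2.   -7.  -28.  -81. -174.] [ 0.432 -0.146  0.352] z [ 0.221  0.417 -0.882]
[1, 0, -0.3] [ -23.   -7.   -5.  -27.  -89. -174.] [ 0.374 -0.165  0.4  ] z [ 0.216  0.397 -0.892]
[1, -0.3, 0] [ -23.   -9.  -12.  -27.  -85. -174.] [ 0.337 -0.152  0.359] z [ 0.211  0.401 -0.891]
[1, 0.6, 0] [ -17.    1.   -4.  -29.  -80. -174.] [ 0.478 -0.142  0.35 ] z [ 0.227  0.422 -0.878]
```

>>> send_rows:
  moves:
    - {"slide": [0.2, 0.1, -0.05], "turn": 0.08, "gripper": 0}
    - {"slide": [0.4, 0.2, -0.1], "turn": 0.16, "gripper": 0}
    - {"slide": [0.6, 0.3, -0.15], "turn": 0.24, "gripper": 0}
    - {"slide": [0.8, 0.4, -0.2], "turn": 0.32, "gripper": 0}
    - {"slide": [1, 0.5, -0.2], "turn": 0.4, "gripper": 0}

```text
time_s: 8.6
tcp_pos: [0.4437, -0.2132, 0.3962]
eef_rot: [175.6, -18.6, 78.5]
contact_force: [0.4, 0.3, 0.0]
gripper_width: 0.0009
gripper_force: 0.0
```

```bash
python3 - <<'E'
from arm import *
s=st()
j0=np.array(s["joints"])
for sl in([0,0,0],[1,.5,0],[1,-.3,0]):
  for E in(.4,.2):
        j=call(j0,sl,E,2.0);q,N=fk(j,P);print(sl,E,np.round(j,0),np.round(q,3),"z",np.round(N[:,2],3))
E
```

```text
t 8.6 tcp [ 0.4437 -0.2132  0.3962] rot [175.6 -18.6  78.5] j [ -18.1    1.     0.7  -19.   -87.4 -173.7] F [0.4 0.3 0. ] w 0.0009 gf 0.0
tool x [0.189 0.929 0.319] y [ 0.972 -0.223  0.073] z [ 0.139  0.296 -0.945]
[0, 0, 0] 0.4 [ -39.    4.   -3.  -29.  -86. -174.] [ 0.374 -0.288  0.331] z [ 0.267  0.41  -0.872]
[0, 0, 0] 0.2 [ -29.    3.    0.  -24.  -88. -174.] [ 0.414 -0.258  0.368] z [ 0.186  0.366 -0.912]
[1, 0.5, 0] 0.4 [ -30.    4.   -3.  -36.  -82. -174.] [ 0.465 -0.205  0.334] z [ 0.332  0.486 -0.809]
[1, 0.5, 0] 0.2 [ -21.    5.    4.  -30.  -86. -174.] [ 0.501 -0.182  0.382] z [ 0.231  0.441 -0.867]
[1, -0.3, 0] 0.4 [ -36.   -4.  -11.  -35.  -87. -174.] [ 0.345 -0.187  0.344] z [ 0.309  0.48  -0.821]
[1, -0.3, 0] 0.2 [ -25.   -5.   -5.  -30.  -88. -174.] [ 0.386 -0.161  0.384] z [ 0.22   0.444 -0.869]
```

>>> send_rows:
  moves:
    - {"slide": [0.3, 0, 0], "turn": 0.08, "gripper": 0}
    - {"slide": [0.6, 0, 0], "turn": 0.16, "gripper": 0}
    - {"slide": [0.8, 0, 0], "turn": 0.24, "gripper": 0}
    - {"slide": [1, 0, 0], "turn": 0.3, "gripper": 0}
    - {"slide": [1, 0, 0], "turn": 0.3, "gripper": 0}

```text
time_s: 9.02
tcp_pos: [0.3903, -0.2472, 0.3554]
eef_rot: [179.3, -26.5, 63.9]
contact_force: [-0.3, 0.1, -0.5]
gripper_width: 0.0004
gripper_force: 0.0
```

```bash
python3 - <<'E'
from arm import *
s=st()
j0=np.array(s["joints"])
for sl in([0,0,0],[1,0,0],[1,-.3,0]):
  for E in(.3,.1,0):
        j=call(j0,sl,E,2.0);q,N=fk(j,P);print(sl,E,np.round(j,0),np.round(q,3),"z",np.round(N[:,2],3))
E
```

```text
t 9.02 tcp [ 0.3903 -0.2472  0.3554] rot [179.3 -26.5  63.9] j [ -30.9    1.5   -3.2  -26.5  -87.2 -173.7] F [-0.3  0.1 -0.5] w 0.0004 gf 0.0
tool x [0.394 0.804 0.446] y [ 0.895 -0.446  0.012] z [ 0.208  0.394 -0.895]
[0, 0, 0] 0.3 [ -46.    5.   -7.  -33.  -87. -174.] [ 0.334 -0.292  0.301] z [ 0.306  0.465 -0.831]
[0, 0, 0] 0.1 [ -36.    3.   -4.  -29.  -88. -174.] [ 0.373 -0.265  0.339] z [ 0.234  0.425 -0.874]
[0, 0, 0] 0 [ -31.    1.   -3.  -26.  -87. -174.] [ 0.389 -0.244  0.354] z [ 0.208  0.394 -0.895]
[1, 0, 0] 0.3 [ -40.    1.   -9.  -39.  -86. -174.] [ 0.373 -0.21   0.324] z [ 0.361  0.523 -0.772]
[1, 0, 0] 0.1 [ -31.   -0.   -3.  -34.  -88. -174.] [ 0.41  -0.189  0.369] z [ 0.279  0.491 -0.825]
[1, 0, 0] 0 [ -26.   -1.   -1.  -32.  -88. -174.] [ 0.426 -0.172  0.388] z [ 0.248  0.466 -0.849]
[1, -0.3, 0] 0.3 [ -42.   -3.  -12.  -39.  -88. -174.] [ 0.331 -0.195  0.328] z [ 0.355  0.524 -0.774]
[1, -0.3, 0] 0.1 [ -32.   -4.   -7.  -34.  -89. -174.] [ 0.37  -0.173  0.371] z [ 0.277  0.494 -0.824]
[1, -0.3, 0] 0 [ -26.   -5.   -5.  -32.  -89. -174.] [ 0.386 -0.155  0.389] z [ 0.247  0.47  -0.847]
```

>>> send_rows:
  moves:
    - {"slide": [0.25, 0, 0], "turn": 0, "gripper": 0}
    - {"slide": [0.5, 0, 0], "turn": 0, "gripper": 0}
    - {"slide": [0.75, 0, 0], "turn": 0, "gripper": 0}
    - {"slide": [1, 0, 0], "turn": 0, "gripper": 0}
    - {"slide": [1, 0, 0], "turn": 0, "gripper": 0}

```text
time_s: 9.43
tcp_pos: [0.405, -0.2112, 0.3713]
eef_rot: [177.3, -28.7, 67.6]
contact_force: [-0.8, 0.4, 0.3]
gripper_width: 0.0004
gripper_force: 0.0
```

```bash
python3 - <<'E'
from arm import *
s=st()
M=Rm(s["eef_rot"])
want=np.array([.174,.985,0])  # toward pail
print("lean",np.degrees(np.arccos(-M[2,2])),"az",np.degrees(np.arctan2(M[1,2],M[0,2])))
c=M.T@want; print("turn to align +x with pail dir (deg)",np.degrees(np.arctan2(c[1],c[0])))
E
```

```text
t 9.43 tcp [ 0.405  -0.2112  0.3713] rot [177.3 -28.7  67.6] j [ -28.2   -0.2   -2.9  -28.8  -87.7 -173.7] F [-0.8  0.4  0.3] w 0.0004 gf 0.0
tool x [0.335 0.811 0.48 ] y [ 0.914 -0.402  0.042] z [ 0.227  0.425 -0.876]
lean 28.816867725658746 az 61.89495259081818
turn to align +x with pail dir (deg) -15.482617915974783
```

```bash
cat > clr.py <<'E'
from arm import *
C=np.array([.5237,.176]);fr=np.array([-.174,-.985]);sd=np.array([.985,-.174])
def box(x,y,z0,z1,n=9):
    g=np.stack(np.meshgrid(np.linspace(-x,x,n),np.linspace(-y,y,n*2),np.linspace(z0,z1,15)),-1).reshape(-1,3);return g
B=np.r_[box(.039,.0965,-.25,-.047)];F=box(.0095,.021,-.047,.019,5)
def rad(z): return np.where(z<.05,.062,np.where(z<.158,.062+.018*(z-.05)/.106,np.where(z<.19,.085,.0)))
def clear(M,tip,lid=True):
    tcp=tip-M@[0,0,.019];out=[]
    for G in(B,F):
        w=tcp+G@M.T;r=np.hypot(*(w[:,:2]-C).T);k=(w[:,2]<.19)&(w[:,2]>.05)
        out.append(round(float((r-rad(w[:,2]))[k].min()),4) if k.any() else 9)
    return out
E
python3 - <<'E'
from clr import *
M0=Rm(get_state()["eef_rot"])
for dt in(180-15.5,180,180-30,180+20):
    M=M0@R.from_euler('z',dt,degrees=True).as_matrix()
    corners=np.array([[a,b,.019] for a in(-.0095,.0095) for b in(-.021,.021)])
    for rr in(.088,.093):
      for z,r2 in((.047,0),(.024,0)):
        # lowest corner(s) at radius rr; choose tip so that lowest corner is over tread
        w=(corners@M.T);low=w[w[:,2].argmin()]
        ctr=np.r_[C+fr*rr,z]+ (0-low)   # tcp so lowest corner at (rr, lateral 0)
        # shift laterally so finger middle is centred
        lat=(ctr[:2]-C)@sd+ (M@[0,0,.019])[:2]@sd
        ctr[:2]-=sd*lat
        print(dt,rr,z,"tcp",np.round(ctr,4),"lowcorner lat",np.round((ctr+low)[:2]@sd-C@sd,4),"clear body,fing",clear(M,ctr+M@[0,0,.019]))
E
```

```text
164.5 0.088 0.047 tcp [0.5055 0.0896 0.0715] lowcorner lat -0.02 clear body,fing [-0.0009, 0.0075]
164.5 0.088 0.024 tcp [0.5055 0.0896 0.0485] lowcorner lat -0.02 clear body,fing [0.003, 0.016]
164.5 0.093 0.047 tcp [0.5047 0.0846 0.0715] lowcorner lat -0.02 clear body,fing [0.0041, 0.0125]
164.5 0.093 0.024 tcp [0.5047 0.0846 0.0485] lowcorner lat -0.02 clear body,fing [0.008, 0.021]
180 0.088 0.047 tcp [0.5046 0.0844 0.0691] lowcorner lat -0.0222 clear body,fing [0.0047, 0.0111]
180 0.088 0.024 tcp [0.5046 0.0844 0.0461] lowcorner lat -0.0222 clear body,fing [0.0086, 0.0215]
180 0.093 0.047 tcp [0.5037 0.0794 0.0691] lowcorner lat -0.0222 clear body,fing [0.0095, 0.0159]
180 0.093 0.024 tcp [0.5037 0.0794 0.0461] lowcorner lat -0.0222 clear body,fing [0.0134, 0.0265]
150 0.088 0.047 tcp [0.5063 0.0939 0.0732] lowcorner lat -0.0166 clear body,fing [-0.0127, -0.0003]
150 0.088 0.024 tcp [0.5063 0.0939 0.0502] lowcorner lat -0.0166 clear body,fing [-0.0088, 0.0061]
150 0.093 0.047 tcp [0.5054 0.089  0.0732] lowcorner lat -0.0166 clear body,fing [-0.0078, 0.0046]
150 0.093 0.024 tcp [0.5054 0.089  0.0502] lowcorner lat -0.0166 clear body,fing [-0.0039, 0.011]
200 0.088 0.047 tcp [0.5072 0.0987 0.0707] lowcorner lat 0.013 clear body,fing [-0.0199, -0.0097]
200 0.088 0.024 tcp [0.5072 0.0987 0.0477] lowcorner lat 0.013 clear body,fing [-0.016, -0.0011]
200 0.093 0.047 tcp [0.5063 0.0938 0.0707] lowcorner lat 0.013 clear body,fing [-0.0158, -0.0048]
200 0.093 0.024 tcp [0.5063 0.0938 0.0477] lowcorner lat 0.013 clear body,fing [-0.0119, 0.0037]
```

```bash
python3 - <<'E'
from h import *
plan([[.41,-.2,.36],[.42,-.17,.33],[.43,-.12,.29],[.45,-.07,.25],[.46,-.03,.22],[.47,.017,.2]],[-.39,-.39,-.39,-.39,-.39,-.05])
E
```

```text
[0.04, -0.0, 0.11] turn -0.39 dist 0.017
[0.09, 0.03, 0.28] turn -0.39 dist 0.044
[0.14, 0.13, 0.39] turn -0.39 dist 0.065
[-0.03, 0.19, 0.41] turn -0.39 dist 0.067
[-0.07, 0.13, 0.3] turn -0.39 dist 0.051
[-0.21, 0.09, 0.27] turn -0.05 dist 0.052
```

>>> send_rows:
  moves:
    - {"slide": [0.01, 0, 0.02], "turn": -0.08, "gripper": 0}
    - {"slide": [0.02, 0, 0.04], "turn": -0.16, "gripper": 0}
    - {"slide": [0.02, 0, 0.06], "turn": -0.23, "gripper": 0}
    - {"slide": [0.03, 0, 0.08], "turn": -0.31, "gripper": 0}
    - {"slide": [0.04, 0, 0.11], "turn": -0.39, "gripper": 0}

```text
time_s: 9.85
tcp_pos: [0.4106, -0.1998, 0.3591]
eef_rot: [160.5, -21.6, 105.8]
contact_force: [0.2, 0.2, -0.5]
gripper_width: 0.0006
gripper_force: 0.0
```

>>> send_rows:
  moves:
    - {"slide": [0.02, 0, 0.06], "turn": -0.08, "gripper": 0}
    - {"slide": [0.04, 0.01, 0.11], "turn": -0.16, "gripper": 0}
    - {"slide": [0.05, 0.02, 0.17], "turn": -0.23, "gripper": 0}
    - {"slide": [0.07, 0.02, 0.22], "turn": -0.31, "gripper": 0}
    - {"slide": [0.09, 0.03, 0.28], "turn": -0.39, "gripper": 0}

```text
time_s: 10.27
tcp_pos: [0.4209, -0.169, 0.3285]
eef_rot: [152.0, -7.1, 138.8]
contact_force: [-0.5, 0.1, 0.9]
gripper_width: 0.0003
gripper_force: 0.0
```

>>> send_rows:
  moves:
    - {"slide": [0.03, 0.03, 0.08], "turn": -0.08, "gripper": 0}
    - {"slide": [0.06, 0.05, 0.16], "turn": -0.16, "gripper": 0}
    - {"slide": [0.08, 0.08, 0.23], "turn": -0.23, "gripper": 0}
    - {"slide": [0.11, 0.1, 0.31], "turn": -0.31, "gripper": 0}
    - {"slide": [0.14, 0.13, 0.39], "turn": -0.39, "gripper": 0}

```text
time_s: 10.68
tcp_pos: [0.4308, -0.118, 0.2887]
eef_rot: [152.7, 9.5, 169.8]
contact_force: [0.0, 0.9, 0.9]
gripper_width: 0.0007
gripper_force: 0.0
```

>>> send_rows:
  moves:
    - {"slide": [-0.01, 0.04, 0.08], "turn": -0.08, "gripper": 0}
    - {"slide": [-0.01, 0.08, 0.16], "turn": -0.16, "gripper": 0}
    - {"slide": [-0.02, 0.11, 0.25], "turn": -0.23, "gripper": 0}
    - {"slide": [-0.02, 0.15, 0.33], "turn": -0.31, "gripper": 0}
    - {"slide": [-0.03, 0.19, 0.41], "turn": -0.39, "gripper": 0}

```text
time_s: 11.1
tcp_pos: [0.4515, -0.0672, 0.2485]
eef_rot: [162.6, 23.3, -156.5]
contact_force: [-0.3, -0.5, 0.4]
gripper_width: 0.0004
gripper_force: 0.0
```

>>> send_rows:
  moves:
    - {"slide": [-0.01, 0.03, 0.06], "turn": -0.08, "gripper": 0}
    - {"slide": [-0.03, 0.05, 0.12], "turn": -0.16, "gripper": 0}
    - {"slide": [-0.04, 0.08, 0.18], "turn": -0.23, "gripper": 0}
    - {"slide": [-0.05, 0.1, 0.24], "turn": -0.31, "gripper": 0}
    - {"slide": [-0.07, 0.13, 0.3], "turn": -0.39, "gripper": 0}

```text
time_s: 11.52
tcp_pos: [0.4611, -0.0283, 0.2186]
eef_rot: [-179.9, 28.8, -117.8]
contact_force: [-0.5, -0.5, -0.2]
gripper_width: 0.0008
gripper_force: 0.0
```

```bash
python3 - <<'E'
from clr import *
s=st();M=Rm(s["eef_rot"]);z=M[:,2]
print("lean",np.degrees(np.arccos(-z[2])))
corners=np.array([[a,b,.019] for a in(-.0095,.0095) for b in(-.021,.021)])
w=corners@M.T;low=w[w[:,2].argmin()];rr=.093
g=np.r_[C+fr*rr,.047]-low;lat=(g[:2]-C)@sd+(M@[0,0,.019])[:2]@sd;g[:2]-=sd*lat
print("contact tcp",g,"clr",clear(M,g+z*.019),clear(M,g+z*.019-[0,0,.026]))
plan([g-z*.06+[0,0,.01],g+[0,0,.008]],[0,0],s)
print("down 10mm in tool:",np.round(M.T@[0,0,-.01]/.15,3))
for n in["caddy_tread"]: optics.capture("top");print([(np.round(r["location"],3),round(r["p"],2)) for r in optics.look_for("top",n)])
E
```

```text
t 11.52 tcp [ 0.4611 -0.0283  0.2186] rot [-179.9   28.8 -117.8] j [ -2.4  -0.4 -22.8 -30.7 -58.3 -11.2] F [-0.5 -0.5 -0.2] w 0.0008 gf 0.0
tool x [-0.409 -0.775 -0.482] y [-0.884  0.467 -0.001] z [ 0.226  0.425 -0.876]
lean 28.79421633003191
contact tcp [0.50346712 0.0777854  0.06825711] clr [0.0095, 0.0161] [0.0139, 0.0283]
[-0.21, 0.08, 0.78] turn 0 dist 0.123
[0.01, 0.0, 0.41] turn 0 dist 0.062
down 10mm in tool: [0.032 0.    0.058]
[]
```

>>> send_rows:
  moves:
    - {"slide": [-0.05, 0.02, 0.2], "turn": 0, "gripper": 0}
    - {"slide": [-0.1, 0.04, 0.4], "turn": 0, "gripper": 0}
    - {"slide": [-0.15, 0.06, 0.6], "turn": 0, "gripper": 0}
    - {"slide": [-0.21, 0.08, 0.78], "turn": 0, "gripper": 0}
    - {"slide": [-0.21, 0.08, 0.78], "turn": 0, "gripper": 0}

```text
time_s: 12.03
tcp_pos: [0.489, 0.0531, 0.1284]
eef_rot: [179.5, 28.7, -118.5]
contact_force: [-0.3, 0.2, -0.1]
gripper_width: 0.0005
gripper_force: 0.0
```

>>> send_rows:
  moves:
    - {"slide": [0, 0, 0.1], "turn": 0, "gripper": 0}
    - {"slide": [0, 0, 0.2], "turn": 0, "gripper": 0}
    - {"slide": [0, 0, 0.3], "turn": 0, "gripper": 0}
    - {"slide": [0, 0, 0.4], "turn": 0, "gripper": 0}
    - {"slide": [0.01, 0, 0.41], "turn": 0, "gripper": 0}

```text
time_s: 12.45
tcp_pos: [0.5032, 0.0763, 0.0757]
eef_rot: [179.7, 28.8, -118.4]
contact_force: [-0.2, 1.0, 0.3]
gripper_width: 0.0006
gripper_force: 0.0
```

```bash
python3 - <<'E'
from h import *
st()
a=optics.capture("top")["img"][140:240,110:250];b=optics.capture("wrist")["img"]
cv2.imwrite("pics/ped.png",np.hstack([cv2.resize(a,(420,300)),cv2.resize(b,(380,300))])[:,:,::-1])
E
```

```text
t 12.45 tcp [0.5032 0.0763 0.0757] rot [ 179.7   28.8 -118.4] j [ 10.   12.7 -28.3 -39.  -37.1  -9.2] F [-0.2  1.   0.3] w 0.0006 gf 0.0
tool x [-0.417 -0.771 -0.481] y [-0.881  0.474  0.004] z [ 0.225  0.425 -0.877]
```

View pics/ped.png

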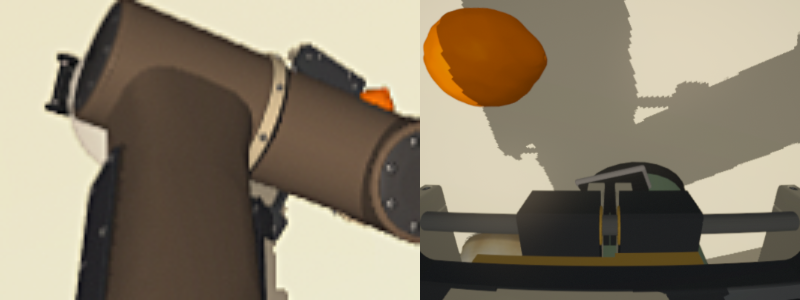

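The top crop shows the forearm and wrist above the caddy. The wrist camera, which looks from the front side, shows the fingertips over the black tread at about (610,240), with the orange fruit well clear. Before pressing I'll check the arm against the lid's sweep.

```bash
python3 - <<'E'
from clr import *
j=np.array(get_state()["joints"])
L1,L2,e,d,d2,T,y0=P
r=lambda a,t:R.from_rotvec(np.radians(t)*np.array(a))
R1=r([0,0,1],j[0]);A=R1*r([0,1,0],j[1]);B_=A*r([0,1,0],-j[2]);Cc=B_*r([1,0,0],-j[3]);D=Cc*r([0,1,0],-j[4])
S=np.array([0,0,HT+T]);E=S+A.apply([0,0,L1]);W=E+B_.apply([L2,0,e]);O=W+Cc.apply([0,-d2,0]);X=O+D.apply([T,0,0])
print("elbow",E,"wrist",W,"off",O,"tcp",X)
pts=[(a+(b-a)*t) for a,b in((E,W),(W,O),(O,O+D.apply([.1,0,0]))) for t in np.linspace(0,1,15)]
h=np.array([*(C-fr*.096),.164])
for ang in np.linspace(0,1.72,8):
    # lid disc points
    f3=np.r_[fr*np.cos(ang),np.sin(ang)];n=np.r_[-fr*np.sin(ang),np.cos(ang)];s3=np.r_[sd,0]
    G=[h+f3*(.096+.084*rr*np.cos(t))+s3*.084*rr*np.sin(t)+n*.024*(1-rr**2) for rr in(0,.5,.8,1) for t in np.linspace(0,6.28,24)]
    dd=np.linalg.norm(np.array(G)[:,None]-np.array(pts)[None],axis=2);i=np.unravel_index(dd.argmin(),dd.shape)
    M=Rm(get_state()["eef_rot"]);loc=(np.array(G)-np.array(get_state()["tcp_pos"]))@M
    q=np.maximum(np.abs(loc-[0,0,-.15])-[.039,.0965,.103],0)
    print(round(ang,2),"min dist arm axis",round(dd.min(),3),"at",i[1],"gripper body",round(np.linalg.norm(q,axis=1).min(),3))
E
```

```text
elbow [0.12911378 0.022722   0.78462538] wrist [0.47529387 0.08364427 0.48632214] off [ 0.42352009 -0.07712814  0.39502204] tcp [0.50565492 0.07761542 0.07595418]
0.0 min dist arm axis 0.201 at 44 gripper body 0.015
0.25 min dist arm axis 0.177 at 44 gripper body 0.04
0.49 min dist arm axis 0.173 at 44 gripper body 0.072
0.74 min dist arm axis 0.188 at 44 gripper body 0.107
0.98 min dist arm axis 0.2 at 14 gripper body 0.141
1.23 min dist arm axis 0.206 at 14 gripper body 0.16
1.47 min dist arm axis 0.231 at 14 gripper body 0.169
1.72 min dist arm axis 0.266 at 14 gripper body 0.176
```

>>> send_rows:
  moves:
    - {"slide": [0.02, 0, 0.03], "turn": 0, "gripper": 0}
    - {"slide": [0.03, 0, 0.06], "turn": 0, "gripper": 0}
    - {"slide": [0.05, 0, 0.08], "turn": 0, "gripper": 0}
    - {"slide": [0.06, 0, 0.1], "turn": 0, "gripper": 0}
    - {"slide": [0.07, 0, 0.12], "turn": 0, "gripper": 0}

```text
time_s: 12.97
tcp_pos: [0.5039, 0.075, 0.0575]
eef_rot: [-179.9, 28.9, -118.0]
contact_force: [-4.3, -5.4, 15.3]
gripper_width: 0.0003
gripper_force: 7.9
```

```bash
python3 -c "
from h import *
s=st();print(s['moment'])"
```

```text
t 12.97 tcp [0.5039 0.075  0.0575] rot [-179.9   28.9 -118. ] j [  9.2  14.6 -28.5 -41.2 -35.6  -5.6] F [-4.3 -5.4 15.3] w 0.0003 gf 7.9
tool x [-0.411 -0.773 -0.483] y [-0.882  0.471 -0.002] z [ 0.229  0.426 -0.876]
[-0.65957724  1.25076974  0.32107712]
```

>>> send_rows:
  moves:
    - {"slide": [0.01, 0, 0.01], "turn": 0, "gripper": 0}
    - {"slide": [0.02, 0, 0.03], "turn": 0, "gripper": 0}
    - {"slide": [0.02, 0, 0.04], "turn": 0, "gripper": 0}
    - {"slide": [0.03, 0, 0.05], "turn": 0, "gripper": 0}
    - {"slide": [0.03, 0, 0.06], "turn": 0, "gripper": 0}

```text
time_s: 13.38
tcp_pos: [0.5039, 0.075, 0.0471]
eef_rot: [-179.9, 28.9, -118.1]
contact_force: [-3.2, -6.7, 9.3]
gripper_width: 0.0003
gripper_force: 5.6
```

>>> send_rows:
  moves:
    - {"slide": [0, 0, 0.01], "turn": 0, "gripper": 0}
    - {"slide": [0.01, 0, 0.01], "turn": 0, "gripper": 0}
    - {"slide": [0.01, 0, 0.02], "turn": 0, "gripper": 0}
    - {"slide": [0.01, 0, 0.02], "turn": 0, "gripper": 0}
    - {"slide": [0.01, 0, 0.02], "turn": 0, "gripper": 0}

```text
time_s: 13.8
tcp_pos: [0.5038, 0.0751, 0.0434]
eef_rot: [-179.9, 28.8, -118.1]
contact_force: [-1.5, -4.5, 6.1]
gripper_width: 0.0004
gripper_force: 3.3
```

```bash
python3 -c "
from h import *
st()
d=optics.capture('scene')['img'];print(optics.look_for('scene','caddy_lid_edge')[:2])
cv2.imwrite('pics/lid.png',cv2.resize(d[100:260,130:330],None,fx=2.5,fy=2.5)[:,:,::-1])"
```

```text
t 13.8 tcp [0.5038 0.0751 0.0434] rot [-179.9   28.8 -118.1] j [  8.8  16.1 -28.6 -42.7 -34.6  -3.4] F [-1.5 -4.5  6.1] w 0.0004 gf 3.3
tool x [-0.412 -0.773 -0.482] y [-0.882  0.471 -0.001] z [ 0.228  0.425 -0.876]
[{'location': [0.5236, 0.2454, 0.2567], 'p': 0.86}]
```

>>> send_rows:
  moves:
    - {"slide": [0, 0, 0.01], "turn": 0, "gripper": 0}
    - {"slide": [0.01, 0, 0.01], "turn": 0, "gripper": 0}
    - {"slide": [0.01, 0, 0.01], "turn": 0, "gripper": 0}
    - {"slide": [0.01, 0, 0.02], "turn": 0, "gripper": 0}
    - {"slide": [0.01, 0, 0.02], "turn": 0, "gripper": 0}

```text
time_s: 14.32
tcp_pos: [0.5037, 0.0754, 0.0397]
eef_rot: [-179.9, 28.8, -118.1]
contact_force: [-0.1, -3.7, 4.7]
gripper_width: 0.0003
gripper_force: 2.6
```

```bash
python3 -c "
from h import *
st()
d=optics.capture('scene')['img'];print(optics.look_for('scene','caddy_lid_edge')[:2])"
```

```text
t 14.32 tcp [0.5037 0.0754 0.0397] rot [-179.9   28.8 -118.1] j [  8.7  16.5 -28.6 -43.  -34.4  -2.9] F [-0.1 -3.7  4.7] w 0.0003 gf 2.6
tool x [-0.412 -0.773 -0.482] y [-0.882  0.471 -0.001] z [ 0.228  0.425 -0.876]
[{'location': [0.5307, 0.2701, 0.2619], 'p': 0.76}, {'location': [0.5857, -0.5006, 0.0172], 'p': 0.47}]
```

>>> send_rows:
  moves:
    - {"slide": [0, 0, 0.005], "turn": 0, "gripper": 0}
    - {"slide": [0, 0, 0.01], "turn": 0, "gripper": 0}
    - {"slide": [0.01, 0, 0.01], "turn": 0, "gripper": 0}
    - {"slide": [0.01, 0, 0.015], "turn": 0, "gripper": 0}
    - {"slide": [0.01, 0, 0.015], "turn": 0, "gripper": 0}

```text
time_s: 14.83
tcp_pos: [0.5038, 0.0758, 0.0371]
eef_rot: [-180.0, 28.8, -118.1]
contact_force: [-1.0, -3.8, 6.8]
gripper_width: 0.0005
gripper_force: 3.9
```

```bash
python3 -c "
from h import *
st()
d=optics.capture('scene')['img'];print(optics.look_for('scene','caddy_lid_edge')[:2])"
```

```text
t 14.83 tcp [0.5038 0.0758 0.0371] rot [-180.    28.8 -118.1] j [  8.6  16.8 -28.6 -43.4 -34.2  -2.4] F [-1.  -3.8  6.8] w 0.0005 gf 3.9
tool x [-0.412 -0.773 -0.482] y [-0.882  0.471 -0.001] z [ 0.228  0.425 -0.876]
[{'location': [0.5347, 0.2895, 0.2583], 'p': 0.81}]
```

>>> send_rows:
  moves:
    - {"slide": [0, 0, 0.005], "turn": 0, "gripper": 0}
    - {"slide": [0, 0, 0.01], "turn": 0, "gripper": 0}
    - {"slide": [0, 0, 0.01], "turn": 0, "gripper": 0}
    - {"slide": [0, 0, 0.01], "turn": 0, "gripper": 0}
    - {"slide": [0, 0, 0.01], "turn": 0, "gripper": 0}

```text
time_s: 15.35
tcp_pos: [0.504, 0.076, 0.0364]
eef_rot: [-179.9, 28.8, -118.0]
contact_force: [-4.9, -7.4, 14.9]
gripper_width: 0.0004
gripper_force: 8.7
```

```bash
date; python3 -c "
from h import *
st()
d=optics.capture('scene')['img'];print(optics.look_for('scene','caddy_lid_edge')[:2])"
```

```text
Mon Nov 30 06:28:10 UTC 2026
t 15.35 tcp [0.504  0.076  0.0364] rot [-179.9   28.8 -118. ] j [  8.6  16.9 -28.6 -43.5 -34.2  -2.2] F [-4.9 -7.4 14.9] w 0.0004 gf 8.7
tool x [-0.411 -0.773 -0.482] y [-0.882  0.47  -0.001] z [ 0.228  0.425 -0.876]
[{'location': [0.5384, 0.2914, 0.2609], 'p': 0.92}]
```

>>> send_rows:
  moves:
    - {"slide": [-0.02, 0, -0.04], "turn": 0, "gripper": 0}
    - {"slide": [-0.04, 0, -0.08], "turn": 0, "gripper": 0}
    - {"slide": [-0.06, 0, -0.12], "turn": 0, "gripper": 0}
    - {"slide": [-0.09, 0, -0.16], "turn": 0, "gripper": 0}
    - {"slide": [-0.11, 0, -0.2], "turn": 0, "gripper": 0}

```text
time_s: 15.87
tcp_pos: [0.5034, 0.0765, 0.0699]
eef_rot: [179.9, 28.8, -118.1]
contact_force: [0.1, 0.1, 0.3]
gripper_width: 0.0006
gripper_force: 0.0
```

>>> send_rows:
  moves:
    - {"slide": [0, 0, -0.2], "turn": 0, "gripper": 0.2}
    - {"slide": [0, 0, -0.4], "turn": 0, "gripper": 0.5}
    - {"slide": [0, 0, -0.6], "turn": 0, "gripper": 0.8}
    - {"slide": [0, 0, -0.8], "turn": 0, "gripper": 1}
    - {"slide": [0, 0, -1], "turn": 0, "gripper": 1}

```text
time_s: 16.28
tcp_pos: [0.4685, 0.0127, 0.2022]
eef_rot: [179.9, 28.8, -118.1]
contact_force: [0.9, -0.1, -0.1]
gripper_width: 0.0286
gripper_force: 0.0
```

```bash
python3 - <<'E'
from h import *
s=st()
d=optics.capture('scene')['img'];print(optics.look_for('scene','caddy_lid_edge')[:2])
print("to lemon hover",to([.49,-.2,.16],s))
E
```

```text
t 16.28 tcp [0.4685 0.0127 0.2022] rot [ 179.9   28.8 -118.1] j [  3.7  -0.2 -25.  -30.8 -53.4 -15.7] F [ 0.9 -0.1 -0.1] w 0.0286 gf 0.0
tool x [-0.413 -0.773 -0.482] y [-0.882  0.47   0.001] z [ 0.226  0.426 -0.876]
[{'location': [0.5358, 0.2895, 0.2583], 'p': 0.92}]
to lemon hover [ 1.172 -0.794 -0.325]
```

```bash
python3 - <<'E'
from h import *
s=get_state();d=optics.capture("top")
img=cv2.imread("pics/top1.png")[:,:,::-1]
for im in(img,d["img"]):
    hsv=cv2.cvtColor(np.ascontiguousarray(im),cv2.COLOR_RGB2HSV)
    m=((hsv[...,0]>20)&(hsv[...,0]<36)&(hsv[...,1]>110)&(hsv[...,2]>90)).astype(np.uint8)
    m[:,:245]=0;m[:,300:]=0;m[:160]=0;m[210:]=0
    v,u=np.nonzero(m)
    if len(u)<50: print("occluded",len(u));continue
    w=back(d,np.c_[u,v],.028)[:,:2];c=w.mean(0);ev,V=np.linalg.eigh(np.cov(w.T))
    print(len(u),"centre",c,"len",4*np.sqrt(ev),"axis az",np.degrees(np.arctan2(V[1,1],V[0,1])))
    M=Rm(s["eef_rot"]);ax=np.r_[V[:,1],0];cl=np.array([ax[1],-ax[0],0])
    q=M.T@cl;print("turn deg for y∥closing",np.degrees(np.arctan2(-q[0],q[1])))
print([(np.round(r["location"],3),round(r["p"],2)) for r in optics.look_for("top","lemon")])
E
```

```text
260 centre [ 0.5154198  -0.15458145] len [0.05234031 0.07346675] axis az 97.88935905043684
turn deg for y∥closing 147.69427289549014
118 centre [ 0.52679199 -0.16287492] len [0.02702576 0.0683446 ] axis az 74.3293873257228
turn deg for y∥closing 169.25036735775228
[(array([ 0.527, -0.156,  0.047]), 0.55)]
```

```bash
python3 - <<'E'
from h import *
z=Rm(get_state()["eef_rot"])[:,2];g=np.array([.5155,-.1546,.030])
plan([[.475,-.09,.18],g-z*.085,g],[-.36,0,0])
E
```

```text
[0.59, -0.36, -0.16] turn -0.36 dist 0.105
[0.83, 0.01, 0.19] turn 0 dist 0.128
[-0.0, 0.0, 0.57] turn 0 dist 0.085
```

>>> send_rows:
  moves:
    - {"slide": [0.12, -0.07, -0.03], "turn": -0.07, "gripper": 1}
    - {"slide": [0.24, -0.14, -0.06], "turn": -0.15, "gripper": 1}
    - {"slide": [0.35, -0.22, -0.1], "turn": -0.22, "gripper": 1}
    - {"slide": [0.47, -0.29, -0.13], "turn": -0.29, "gripper": 1}
    - {"slide": [0.59, -0.36, -0.16], "turn": -0.36, "gripper": 1}

```text
time_s: 16.9
tcp_pos: [0.4749, -0.0914, 0.1778]
eef_rot: [-163.6, 24.0, -81.9]
contact_force: [0.0, 0.2, 0.8]
gripper_width: 0.0775
gripper_force: 0.0
```

>>> send_rows:
  moves:
    - {"slide": [0.2, 0, 0.05], "turn": 0, "gripper": 1}
    - {"slide": [0.4, 0, 0.1], "turn": 0, "gripper": 1}
    - {"slide": [0.6, 0.01, 0.14], "turn": 0, "gripper": 1}
    - {"slide": [0.83, 0.01, 0.19], "turn": 0, "gripper": 1}
    - {"slide": [0.83, 0.01, 0.19], "turn": 0, "gripper": 1}

```text
time_s: 17.32
tcp_pos: [0.4945, -0.194, 0.0969]
eef_rot: [-164.1, 24.3, -82.5]
contact_force: [0.1, 1.0, 0.7]
gripper_width: 0.0877
gripper_force: 0.0
```

```bash
python3 - <<'E'
from h import *
s=st();print(to([.5155,-.1546,.03],s))
d=optics.capture("wrist");im=d["img"];cv2.imwrite("pics/w1.png",im[:,:,::-1])
hsv=cv2.cvtColor(im,cv2.COLOR_RGB2HSV)
m=((hsv[...,0]>20)&(hsv[...,0]<36)&(hsv[...,1]>110)&(hsv[...,2]>60)).astype(np.uint8)
n,l,st_,c=cv2.connectedComponentsWithStats(m)
i=1+st_[1:,4].argmax();v,u=np.nonzero(l==i);w=back(d,np.c_[u,v],.028)[:,:2]
ev,V=np.linalg.eigh(np.cov(w.T));print(st_[i],"centre",w.mean(0),back(d,[c[i]],.03),4*np.sqrt(ev),np.degrees(np.arctan2(V[1,1],V[0,1])))
print([(np.round(r["location"],3),round(r["p"],2)) for r in optics.look_for("wrist","lemon")])
E
```

```text
t 17.32 tcp [ 0.4945 -0.194   0.0969] rot [-164.1   24.3  -82.5] j [-23.   19.4 -15.5 -34.5 -57.9  46.5] F [0.1 1.  0.7] w 0.0877 gf 0.0
tool x [ 0.119 -0.904 -0.411] y [-0.968 -0.014 -0.25 ] z [ 0.22   0.428 -0.877]
[-0.038 -0.027  0.534]
[ 215  177   69   78 4267] centre [ 0.51732602 -0.15196412] [[ 0.51650394 -0.15578054  0.03      ]] [0.05744734 0.09365057] 83.00226748683957
[(array([ 0.398, -0.199,  0.039]), 0.89), (array([ 0.513, -0.17 ,  0.05 ]), 0.83), (array([ 0.528, -0.04 ,  0.044]), 0.7)]
```

View pics/w1.png

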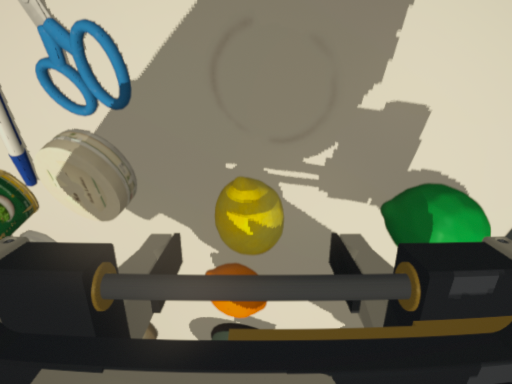

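The wrist view shows the lemon at about (250,215), between the open fingers. The green fruit at (435,225) and the orange one at (237,290) are clear of both fingers. I'll descend with a small turn so that the lower finger clears the worktop.

>>> send_rows:
  moves:
    - {"slide": [-0.03, -0.02, 0.05], "turn": 0.07, "gripper": 0.85}
    - {"slide": [-0.05, -0.04, 0.15], "turn": 0.15, "gripper": 0.85}
    - {"slide": [-0.05, -0.04, 0.3], "turn": 0.15, "gripper": 0.85}
    - {"slide": [-0.05, -0.04, 0.45], "turn": 0.15, "gripper": 0.85}
    - {"slide": [-0.05, -0.04, 0.5], "turn": 0.15, "gripper": 0.85}

```text
time_s: 17.83
tcp_pos: [0.5169, -0.1502, 0.0406]
eef_rot: [-170.1, 27.2, -96.8]
contact_force: [-1.3, 0.9, -0.3]
gripper_width: 0.0747
gripper_force: 0.0
```

>>> send_rows:
  moves:
    - {"slide": [0, 0, 0], "turn": 0, "gripper": 0.4}
    - {"slide": [0, 0, 0], "turn": 0, "gripper": 0.3}
    - {"slide": [0, 0, 0], "turn": 0, "gripper": 0.3}
    - {"slide": [0, 0, 0], "turn": 0, "gripper": 0.3}
    - {"slide": [0, 0, 0], "turn": 0, "gripper": 0.3}
  newtons: 15

```text
time_s: 18.25
tcp_pos: [0.518, -0.1536, 0.0435]
eef_rot: [-169.8, 27.1, -96.7]
contact_force: [-1.1, 0.5, 3.0]
gripper_width: 0.0528
gripper_force: 15.0
```

```bash
python3 - <<'E'
from h import *
s=st()
plan([[.505,-.175,.16],[.47,-.12,.26],[.47,.02,.30]],[0,0,0],s)
E
```

```text
t 18.25 tcp [ 0.518  -0.1536  0.0435] rot [-169.8   27.1  -96.7] j [-18.6  23.3 -17.6 -38.  -50.6  34.5] F [-1.1  0.5  3. ] w 0.0528 gf 15.0
tool x [-0.104 -0.884 -0.456] y [-0.968  0.195 -0.158] z [ 0.228  0.425 -0.876]
[-0.22, -0.07, -0.76] turn 0 dist 0.119
[-0.6, 0.19, -0.48] turn 0 dist 0.119
[-0.95, 0.14, 0.16] turn 0 dist 0.146
```

>>> send_rows:
  moves:
    - {"slide": [-0.04, -0.01, -0.15], "turn": 0, "gripper": 0.3}
    - {"slide": [-0.09, -0.03, -0.3], "turn": 0, "gripper": 0.3}
    - {"slide": [-0.13, -0.04, -0.45], "turn": 0, "gripper": 0.3}
    - {"slide": [-0.18, -0.06, -0.6], "turn": 0, "gripper": 0.3}
    - {"slide": [-0.22, -0.07, -0.76], "turn": 0, "gripper": 0.3}

```text
time_s: 18.67
tcp_pos: [0.5052, -0.175, 0.1605]
eef_rot: [-169.9, 27.1, -96.8]
contact_force: [0.7, 0.2, -1.2]
gripper_width: 0.0527
gripper_force: 15.0
```

>>> send_rows:
  moves:
    - {"slide": [-0.12, 0.04, -0.1], "turn": 0, "gripper": 0.3}
    - {"slide": [-0.24, 0.08, -0.2], "turn": 0, "gripper": 0.3}
    - {"slide": [-0.36, 0.11, -0.3], "turn": 0, "gripper": 0.3}
    - {"slide": [-0.48, 0.15, -0.4], "turn": 0, "gripper": 0.3}
    - {"slide": [-0.6, 0.19, -0.48], "turn": 0, "gripper": 0.3}

```text
time_s: 19.08
tcp_pos: [0.4704, -0.1202, 0.2605]
eef_rot: [-169.8, 27.1, -96.8]
contact_force: [0.4, 0.5, -1.5]
gripper_width: 0.0525
gripper_force: 15.0
```

>>> send_rows:
  moves:
    - {"slide": [-0.19, 0.03, 0.03], "turn": 0, "gripper": 0.3}
    - {"slide": [-0.38, 0.06, 0.06], "turn": 0, "gripper": 0.3}
    - {"slide": [-0.57, 0.08, 0.1], "turn": 0, "gripper": 0.3}
    - {"slide": [-0.76, 0.11, 0.13], "turn": 0, "gripper": 0.3}
    - {"slide": [-0.95, 0.14, 0.16], "turn": 0, "gripper": 0.3}

```text
time_s: 19.5
tcp_pos: [0.4704, 0.0209, 0.3004]
eef_rot: [-169.8, 27.2, -96.8]
contact_force: [1.4, 1.0, -1.9]
gripper_width: 0.0529
gripper_force: 15.0
```

```bash
python3 - <<'E'
from h import *
s=st()
plan([[.515,.13,.26],[.5237,.168,.176]],[0,0],s)
E
```

```text
t 19.5 tcp [0.4704 0.0209 0.3004] rot [-169.8   27.2  -96.8] j [  6.   -5.9 -18.2 -26.6 -63.2  -6.1] F [ 1.4  1.  -1.9] w 0.0529 gf 15.0
tool x [-0.105 -0.883 -0.457] y [-0.968  0.196 -0.157] z [ 0.228  0.425 -0.876]
[-0.55, -0.1, 0.61] turn 0 dist 0.125
[0.03, 0.08, 0.61] turn 0 dist 0.093
```

>>> send_rows:
  moves:
    - {"slide": [-0.11, -0.02, 0.12], "turn": 0, "gripper": 0.3}
    - {"slide": [-0.22, -0.04, 0.24], "turn": 0, "gripper": 0.3}
    - {"slide": [-0.33, -0.06, 0.37], "turn": 0, "gripper": 0.3}
    - {"slide": [-0.44, -0.08, 0.49], "turn": 0, "gripper": 0.3}
    - {"slide": [-0.55, -0.1, 0.61], "turn": 0, "gripper": 0.3}

```text
time_s: 19.92
tcp_pos: [0.5148, 0.1299, 0.2595]
eef_rot: [-169.8, 27.2, -96.7]
contact_force: [-0.1, -0.5, -1.0]
gripper_width: 0.0528
gripper_force: 15.0
```

>>> send_rows:
  moves:
    - {"slide": [0.01, 0.02, 0.15], "turn": 0, "gripper": 0.3}
    - {"slide": [0.01, 0.04, 0.3], "turn": 0, "gripper": 0.3}
    - {"slide": [0.02, 0.06, 0.45], "turn": 0, "gripper": 0.3}
    - {"slide": [0.03, 0.08, 0.61], "turn": 0, "gripper": 0.3}
    - {"slide": [0.03, 0.08, 0.61], "turn": 0, "gripper": 0.3}

```text
time_s: 20.33
tcp_pos: [0.5214, 0.1666, 0.1709]
eef_rot: [-170.3, 27.0, -96.9]
contact_force: [-0.3, -0.1, -1.8]
gripper_width: 0.0529
gripper_force: 15.0
```

```bash
python3 - <<'E'
from h import *
s=st()
E
```

```text
t 20.33 tcp [0.5214 0.1666 0.1709] rot [-170.3   27.   -96.9] j [ 24.5   5.1 -25.4 -27.5 -39.6 -15.4] F [-0.3 -0.1 -1.8] w 0.0529 gf 15.0
tool x [-0.107 -0.884 -0.454] y [-0.969  0.195 -0.15 ] z [ 0.222  0.424 -0.878]
```

Now I'll release, wait, and retreat along the tool axis.

>>> send_rows:
  moves:
    - {"slide": [0, 0, 0], "turn": 0, "gripper": 0.8}
    - {"slide": [0, 0, 0], "turn": 0, "gripper": 0.8}
    - {"slide": [0, 0, 0], "turn": 0, "gripper": 0.8}
    - {"slide": [0, 0, 0], "turn": 0, "gripper": 0.8}
    - {"slide": [0, 0, 0], "turn": 0, "gripper": 0.8}

```text
time_s: 20.75
tcp_pos: [0.5241, 0.1661, 0.1765]
eef_rot: [-169.8, 27.2, -96.7]
contact_force: [0.4, 0.7, 0.2]
gripper_width: 0.0699
gripper_force: 0.0
```

>>> send_rows:
  moves:
    - {"slide": [0, 0, -0.2], "turn": 0, "gripper": 0.8}
    - {"slide": [0, 0, -0.4], "turn": 0, "gripper": 0.8}
    - {"slide": [0, 0, -0.6], "turn": 0, "gripper": 0.8}
    - {"slide": [0, 0, -0.8], "turn": 0, "gripper": 0.8}
    - {"slide": [0, 0, -1], "turn": 0, "gripper": 0.8}

```text
time_s: 21.17
tcp_pos: [0.4889, 0.1016, 0.3086]
eef_rot: [-169.8, 27.1, -96.7]
contact_force: [1.8, -0.2, 1.0]
gripper_width: 0.0697
gripper_force: 0.0
```

```bash
date; python3 - <<'E'
from h import *
s=st();z=Rm(s["eef_rot"])[:,2]
a=optics.capture("wrist")["img"]
print("wrist lemon",[(np.round(r["location"],3),round(r["p"],2)) for r in optics.look_for("wrist","lemon")],[(np.round(r["location"],3),round(r["p"],2)) for r in optics.look_for("wrist","caddy_lid_edge")])
b=optics.capture("scene")["img"]
print("scene lid",[(np.round(r["location"],3),round(r["p"],2)) for r in optics.look_for("scene","caddy_lid_edge")])
cv2.imwrite("pics/after.png",np.hstack([cv2.resize(a,(400,300)),cv2.resize(b[90:270,130:370],(400,300))])[:,:,::-1])
E
```

```text
Mon Nov 30 06:31:16 UTC 2026
t 21.17 tcp [0.4889 0.1016 0.3086] rot [-169.8   27.1  -96.7] j [ 18.3  -6.3 -18.8 -23.1 -57.9 -18.5] F [ 1.8 -0.2  1. ] w 0.0697 gf 0.0
tool x [-0.104 -0.884 -0.456] y [-0.968  0.195 -0.158] z [ 0.228  0.425 -0.876]
wrist lemon [(array([0.492, 0.167, 0.112]), 0.62)] [(array([0.553, 0.286, 0.247]), 0.61)]
scene lid [(array([0.534, 0.292, 0.259]), 0.7)]
```

View pics/after.png

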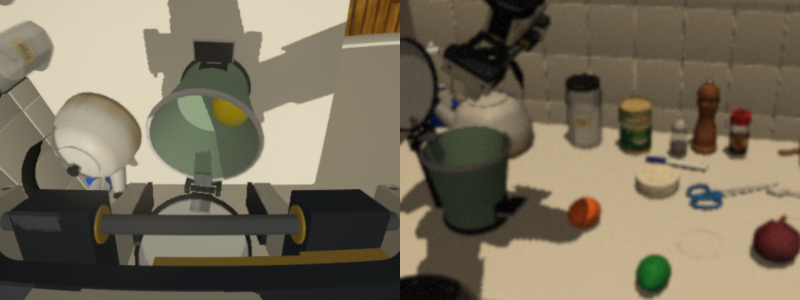

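The left half shows the lemon inside the green pail at (230,108). The right half shows the lid standing open and the onion, orange and green fruits undisturbed. Next I'll close the fingers, go over and behind the lid, and pull its top edge forward.

```bash
python3 - <<'E'
from h import *
plan([[.48,.12,.44],[.515,.24,.45],[.549,.319,.44],[.549,.319,.337],[.549-.0174*1.5,.319-.0985*1.5,.337]],[0]*5)
E
```

```text
[-0.5, -0.06, -0.74] turn 0 dist 0.135
[-0.76, -0.08, 0.34] turn 0 dist 0.125
[-0.46, -0.11, 0.33] turn 0 dist 0.087
[0.31, 0.11, 0.6] turn 0 dist 0.103
[0.89, -0.02, -0.46] turn 0 dist 0.15
```

>>> send_rows:
  moves:
    - {"slide": [-0.1, -0.01, -0.15], "turn": 0, "gripper": 0}
    - {"slide": [-0.2, -0.02, -0.3], "turn": 0, "gripper": 0}
    - {"slide": [-0.3, -0.04, -0.45], "turn": 0, "gripper": 0}
    - {"slide": [-0.4, -0.05, -0.6], "turn": 0, "gripper": 0}
    - {"slide": [-0.5, -0.06, -0.74], "turn": 0, "gripper": 0}

```text
time_s: 21.83
tcp_pos: [0.4807, 0.1203, 0.4394]
eef_rot: [-170.0, 27.1, -96.8]
contact_force: [0.4, 0.1, -0.0]
gripper_width: 0.0423
gripper_force: 0.0
```

>>> send_rows:
  moves:
    - {"slide": [-0.15, -0.02, 0.07], "turn": 0, "gripper": 0}
    - {"slide": [-0.3, -0.03, 0.14], "turn": 0, "gripper": 0}
    - {"slide": [-0.45, -0.05, 0.2], "turn": 0, "gripper": 0}
    - {"slide": [-0.6, -0.06, 0.27], "turn": 0, "gripper": 0}
    - {"slide": [-0.76, -0.08, 0.34], "turn": 0, "gripper": 0}

```text
time_s: 22.25
tcp_pos: [0.5158, 0.2415, 0.4471]
eef_rot: [-170.0, 27.1, -96.8]
contact_force: [0.5, -0.1, 0.5]
gripper_width: 0.0094
gripper_force: 0.0
```

>>> send_rows:
  moves:
    - {"slide": [-0.09, -0.02, 0.07], "turn": 0, "gripper": 0}
    - {"slide": [-0.18, -0.04, 0.13], "turn": 0, "gripper": 0}
    - {"slide": [-0.27, -0.06, 0.2], "turn": 0, "gripper": 0}
    - {"slide": [-0.37, -0.09, 0.26], "turn": 0, "gripper": 0}
    - {"slide": [-0.46, -0.11, 0.33], "turn": 0, "gripper": 0}

```text
time_s: 22.67
tcp_pos: [0.5513, 0.32, 0.4389]
eef_rot: [-169.9, 27.1, -96.8]
contact_force: [0.5, -0.4, 1.4]
gripper_width: 0.0004
gripper_force: 0.0
```

```bash
python3 - <<'E'
from h import *
s=st()
plan([[.549,.319,.337],[.549-.0174*1.5,.319-.0985*1.5,.337]],[0]*2,s)
for c in("scene","top"):
    optics.capture(c);print(c,[(np.round(r["location"],3),round(r["p"],2)) for r in optics.look_for(c,"caddy_lid_edge")])
E
```

```text
t 22.67 tcp [0.5513 0.32   0.4389] rot [-169.9   27.1  -96.8] j [ 41.8  -0.1  -1.4 -10.8 -61.8 -48.2] F [ 0.5 -0.4  1.4] w 0.0004 gf 0.0
tool x [-0.105 -0.884 -0.456] y [-0.968  0.195 -0.156] z [ 0.227  0.425 -0.876]
[0.32, 0.12, 0.59] turn 0 dist 0.102
[0.89, -0.02, -0.46] turn 0 dist 0.15
scene [(array([0.536, 0.291, 0.257]), 0.9)]
top [(array([0.529, 0.284, 0.235]), 0.87)]
```

>>> send_rows:
  moves:
    - {"slide": [0.08, 0.03, 0.15], "turn": 0, "gripper": 0}
    - {"slide": [0.16, 0.06, 0.3], "turn": 0, "gripper": 0}
    - {"slide": [0.24, 0.09, 0.45], "turn": 0, "gripper": 0}
    - {"slide": [0.28, 0.1, 0.53], "turn": 0, "gripper": 0}
    - {"slide": [0.32, 0.12, 0.59], "turn": 0, "gripper": 0}

```text
time_s: 23.28
tcp_pos: [0.548, 0.3168, 0.3357]
eef_rot: [-169.9, 27.1, -96.8]
contact_force: [0.0, 1.0, 1.7]
gripper_width: 0.0005
gripper_force: 0.4
```

```bash
python3 - <<'E'
from h import *
s=st()
plan([[.549-.0174*5,.319-.0985*.5,.337]],[0],s)
p=np.array(s["tcp_pos"]);plan([p+[-.0087,-.0493,0],p+[-.0208,-.1182,0]],[0,0],s)
E
```

```text
t 23.28 tcp [0.548  0.3168 0.3357] rot [-169.9   27.1  -96.8] j [ 41.6   1.6 -12.  -12.6 -49.8 -45. ] F [0.  1.  1.7] w 0.0005 gf 0.4
tool x [-0.105 -0.884 -0.456] y [-0.968  0.196 -0.156] z [ 0.227  0.425 -0.876]
[0.33, 0.49, -0.27] turn 0 dist 0.098
[0.3, -0.01, -0.15] turn 0 dist 0.05
[0.41, -0.01, -0.21] turn 0 dist 0.07
```

Behind the lid with no contact. Next I'll pull it forward 50 mm.

>>> send_rows:
  moves:
    - {"slide": [0.06, 0, -0.03], "turn": 0, "gripper": 0}
    - {"slide": [0.12, 0, -0.06], "turn": 0, "gripper": 0}
    - {"slide": [0.18, -0.01, -0.09], "turn": 0, "gripper": 0}
    - {"slide": [0.24, -0.01, -0.12], "turn": 0, "gripper": 0}
    - {"slide": [0.3, -0.01, -0.15], "turn": 0, "gripper": 0}

```text
time_s: 23.7
tcp_pos: [0.5399, 0.2666, 0.3378]
eef_rot: [-169.8, 27.2, -96.7]
contact_force: [0.3, 0.5, 0.1]
gripper_width: 0.0007
gripper_force: 0.0
```

```bash
python3 - <<'E'
from h import *
s=st()
optics.capture("scene");print([(np.round(r["location"],3),round(r["p"],2)) for r in optics.look_for("scene","caddy_lid_edge")])
E
```

```text
t 23.7 tcp [0.5399 0.2666 0.3378] rot [-169.8   27.2  -96.7] j [ 37.1  -0.8 -13.3 -14.9 -51.8 -39.7] F [0.3 0.5 0.1] w 0.0007 gf 0.0
tool x [-0.104 -0.883 -0.457] y [-0.968  0.196 -0.158] z [ 0.229  0.426 -0.875]
[(array([0.534, 0.256, 0.257]), 0.95)]
```

>>> send_rows:
  moves:
    - {"slide": [0.06, 0, -0.03], "turn": 0, "gripper": 0}
    - {"slide": [0.12, 0, -0.06], "turn": 0, "gripper": 0}
    - {"slide": [0.18, -0.01, -0.09], "turn": 0, "gripper": 0}
    - {"slide": [0.24, -0.01, -0.12], "turn": 0, "gripper": 0}
    - {"slide": [0.3, -0.01, -0.15], "turn": 0, "gripper": 0}

```text
time_s: 24.22
tcp_pos: [0.5312, 0.2172, 0.3358]
eef_rot: [-169.9, 27.1, -96.7]
contact_force: [0.8, -0.1, 0.1]
gripper_width: 0.0003
gripper_force: 0.0
```

>>> send_rows:
  moves:
    - {"slide": [0, 0, 0], "turn": 0, "gripper": 0}
    - {"slide": [0, 0, 0], "turn": 0, "gripper": 0}
    - {"slide": [0, 0, 0], "turn": 0, "gripper": 0}
    - {"slide": [0, 0, 0], "turn": 0, "gripper": 0}
    - {"slide": [0, 0, 0], "turn": 0, "gripper": 0}

```text
time_s: 24.63
tcp_pos: [0.5313, 0.2185, 0.3357]
eef_rot: [-169.9, 27.1, -96.7]
contact_force: [0.1, 0.2, 0.0]
gripper_width: 0.0004
gripper_force: 0.0
```

>>> send_rows:
  moves:
    - {"slide": [0, 0, 0], "turn": 0, "gripper": 0}
    - {"slide": [0, 0, 0], "turn": 0, "gripper": 0}
    - {"slide": [0, 0, 0], "turn": 0, "gripper": 0}
    - {"slide": [0, 0, 0], "turn": 0, "gripper": 0}
    - {"slide": [0, 0, 0], "turn": 0, "gripper": 0}

```text
time_s: 25.05
tcp_pos: [0.5313, 0.2183, 0.3358]
eef_rot: [-169.9, 27.1, -96.7]
contact_force: [0.5, 0.2, -0.2]
gripper_width: 0.0003
gripper_force: 0.0
```

```bash
python3 - <<'E'
from h import *
s=st()
for c in("scene","top"):
    optics.capture(c);print(c,[(np.round(r["location"],3),round(r["p"],2)) for r in optics.look_for(c,"caddy_lid_edge")])
plan([[.50,.13,.33],[.513,.14,.235]],[0,0],s)
E
```

```text
t 25.05 tcp [0.5313 0.2183 0.3358] rot [-169.9   27.1  -96.7] j [ 32.1  -2.5 -14.2 -17.2 -54.1 -34.1] F [ 0.5  0.2 -0.2] w 0.0003 gf 0.0
tool x [-0.104 -0.884 -0.456] y [-0.968  0.195 -0.156] z [ 0.227  0.425 -0.876]
scene [(array([0.49 , 0.168, 0.177]), 0.78)]
top [(array([0.452, 0.169, 0.176]), 0.68)]
[0.56, 0.09, -0.26] turn 0 dist 0.094
[0.22, 0.03, 0.6] turn 0 dist 0.096
```

>>> send_rows:
  moves:
    - {"slide": [0.14, 0.02, -0.06], "turn": 0, "gripper": 0}
    - {"slide": [0.28, 0.04, -0.13], "turn": 0, "gripper": 0}
    - {"slide": [0.42, 0.07, -0.2], "turn": 0, "gripper": 0}
    - {"slide": [0.56, 0.09, -0.26], "turn": 0, "gripper": 0}
    - {"slide": [0.56, 0.09, -0.26], "turn": 0, "gripper": 0}

```text
time_s: 25.67
tcp_pos: [0.4996, 0.1276, 0.3297]
eef_rot: [-169.9, 27.1, -96.8]
contact_force: [0.4, -0.7, 0.1]
gripper_width: 0.0003
gripper_force: 0.0
```

>>> send_rows:
  moves:
    - {"slide": [0.06, 0.01, 0.17], "turn": 0, "gripper": 0}
    - {"slide": [0.12, 0.02, 0.33], "turn": 0, "gripper": 0}
    - {"slide": [0.18, 0.03, 0.48], "turn": 0, "gripper": 0}
    - {"slide": [0.22, 0.03, 0.58], "turn": 0, "gripper": 0}
    - {"slide": [0.22, 0.03, 0.6], "turn": 0, "gripper": 0}

```text
time_s: 26.08
tcp_pos: [0.5121, 0.1399, 0.2316]
eef_rot: [-170.2, 27.0, -96.9]
contact_force: [0.4, -0.9, 0.3]
gripper_width: 0.0002
gripper_force: 0.0
```

```bash
python3 - <<'E'
from h import *
s=st();p=np.array(s["tcp_pos"])
plan([[.515,.13,.207],[.515,.13,.197]],[0,0],s)
E
```

```text
t 26.08 tcp [0.5121 0.1399 0.2316] rot [-170.2   27.   -96.9] j [ 22.1  -0.1 -22.8 -24.8 -47.4 -17.6] F [ 0.4 -0.9  0.3] w 0.0002 gf 0.0
tool x [-0.107 -0.884 -0.455] y [-0.969  0.195 -0.152] z [ 0.223  0.424 -0.878]
[0.13, -0.01, 0.12] turn 0 dist 0.027
[0.03, 0.01, 0.06] turn 0 dist 0.01
```

>>> send_rows:
  moves:
    - {"slide": [0.03, 0, 0.03], "turn": 0, "gripper": 0}
    - {"slide": [0.06, 0, 0.06], "turn": 0, "gripper": 0}
    - {"slide": [0.1, 0, 0.09], "turn": 0, "gripper": 0}
    - {"slide": [0.13, 0, 0.12], "turn": 0, "gripper": 0}
    - {"slide": [0.13, 0, 0.12], "turn": 0, "gripper": 0}

```text
time_s: 26.5
tcp_pos: [0.515, 0.1299, 0.2094]
eef_rot: [-170.0, 27.1, -96.8]
contact_force: [-0.7, -0.9, 0.3]
gripper_width: 0.0004
gripper_force: 0.0
```

>>> send_rows:
  moves:
    - {"slide": [0.01, 0, 0.01], "turn": 0, "gripper": 0}
    - {"slide": [0.01, 0, 0.02], "turn": 0, "gripper": 0}
    - {"slide": [0.02, 0, 0.02], "turn": 0, "gripper": 0}
    - {"slide": [0.02, 0, 0.03], "turn": 0, "gripper": 0}
    - {"slide": [0.02, 0, 0.03], "turn": 0, "gripper": 0}

```text
time_s: 26.92
tcp_pos: [0.5161, 0.1295, 0.2053]
eef_rot: [-169.9, 27.1, -96.7]
contact_force: [-1.7, -1.8, 3.5]
gripper_width: 0.0003
gripper_force: 1.8
```

```bash
python3 -c "
from h import *
st()"
```

```text
t 26.92 tcp [0.5161 0.1295 0.2053] rot [-169.9   27.1  -96.7] j [ 20.1   2.  -23.9 -26.9 -45.2 -13.3] F [-1.7 -1.8  3.5] w 0.0003 gf 1.8
tool x [-0.104 -0.884 -0.456] y [-0.968  0.195 -0.157] z [ 0.227  0.425 -0.876]
```

>>> send_rows:
  moves:
    - {"slide": [0, 0, 0.005], "turn": 0, "gripper": 0}
    - {"slide": [0, 0, 0.01], "turn": 0, "gripper": 0}
    - {"slide": [0, 0, 0.01], "turn": 0, "gripper": 0}
    - {"slide": [0, 0, 0.01], "turn": 0, "gripper": 0}
    - {"slide": [0, 0, 0.01], "turn": 0, "gripper": 0}

```text
time_s: 27.33
tcp_pos: [0.5163, 0.1297, 0.2048]
eef_rot: [-169.8, 27.1, -96.7]
contact_force: [-5.7, -7.1, 10.6]
gripper_width: 0.0007
gripper_force: 6.1
```

>>> send_rows:
  moves:
    - {"slide": [0, 0, -0.2], "turn": 0, "gripper": 0}
    - {"slide": [0, 0, -0.4], "turn": 0, "gripper": 0}
    - {"slide": [0, 0, -0.6], "turn": 0, "gripper": 0}
    - {"slide": [0, 0, -0.8], "turn": 0, "gripper": 0}
    - {"slide": [0, 0, -1], "turn": 0, "gripper": 0}

```text
time_s: 27.75
tcp_pos: [0.4816, 0.0662, 0.3365]
eef_rot: [-169.9, 27.1, -96.7]
contact_force: [0.6, -0.2, -0.1]
gripper_width: 0.0003
gripper_force: 0.0
```

>>> send_rows:
  moves:
    - {"slide": [0.15, 0.05, -0.1], "turn": 0, "gripper": 0}
    - {"slide": [0.35, 0.1, -0.2], "turn": 0, "gripper": 0}
    - {"slide": [0.55, 0.15, -0.3], "turn": 0, "gripper": 0}
    - {"slide": [0.75, 0.2, -0.4], "turn": 0, "gripper": 0}
    - {"slide": [0.95, 0.25, -0.5], "turn": 0, "gripper": 0}

```text
time_s: 28.17
tcp_pos: [0.4132, -0.0848, 0.3305]
eef_rot: [-169.8, 27.2, -96.6]
contact_force: [1.2, -0.3, -0.5]
gripper_width: 0.0007
gripper_force: 0.0
```

```bash
python3 - <<'E'
from h import *
st()
ims=[]
for c in("scene","top"):
    d=optics.capture(c);ims.append(d["img"])
    for n in("caddy_lid_edge","caddy_tread","lemon","onion","masking_tape"):
        print(c,n,[(np.round(r["location"],3).tolist(),round(r["p"],2)) for r in optics.look_for(c,n)])
cv2.imwrite("pics/fin.png",np.hstack([cv2.resize(ims[0][90:300,130:410],(400,300)),cv2.resize(ims[1][60:270,70:350],(400,300))])[:,:,::-1])
E
```

```text
t 28.17 tcp [ 0.4132 -0.0848  0.3305] rot [-169.8   27.2  -96.6] j [-11.3  -7.3 -14.7 -28.5 -75.4   7.7] F [ 1.2 -0.3 -0.5] w 0.0007 gf 0.0
tool x [-0.103 -0.884 -0.456] y [-0.968  0.194 -0.158] z [ 0.228  0.426 -0.876]
scene caddy_lid_edge [([0.487, 0.172, 0.176], 0.65), ([0.584, -0.502, 0.019], 0.36)]
scene caddy_tread [([0.501, 0.098, 0.045], 0.48)]
scene lemon [([0.512, -0.035, 0.04], 0.72), ([0.499, 0.097, 0.045], 0.6)]
scene onion [([0.472, -0.381, 0.053], 0.69)]
scene masking_tape [([0.585, -0.501, 0.017], 0.71), ([0.498, 0.096, 0.044], 0.19)]
top caddy_lid_edge [([0.525, 0.174, 0.182], 0.94)]
top caddy_tread []
top lemon []
top onion [([0.496, -0.375, 0.057], 0.62)]
top masking_tape [([0.606, -0.501, 0.023], 0.58)]
```

View pics/fin.png

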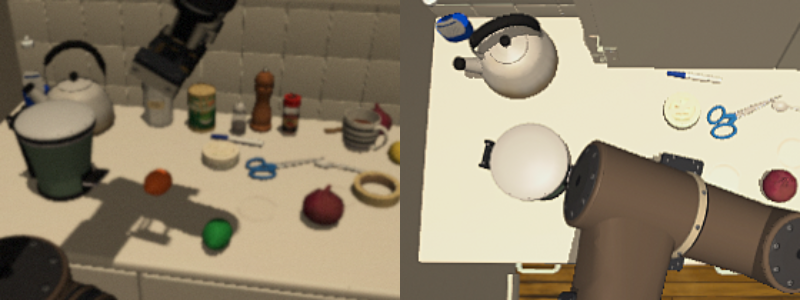

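The final view shows the lid shut on the caddy at (55,120), the lemon gone from the worktop, and everything else in place. Handing in.

```bash
python3 -c "
from plant import order
print(order.close_job())"
```

```text
the job is handed in; nothing more can be done
None
```

The lemon is in the caddy with the lid shut; I pressed the pedal to its stop and the lid stayed open by itself, nothing else looks moved in the final pictures, and I handed the job in at about 28 s of robot time (no verdict returned).

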